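# Cycle the service key switch on a battery module

### The arm

A 6-joint arm with a two-finger parallel gripper is mounted at the origin on the work surface. World frame = base frame: x ahead of the robot, y to its left, z up, the work surface at z = 0. Lengths are in m, angles in rad, forces in N, time in s.
With the tool pointing down it reaches from about 0.225 to 0.875 m from the base axis. Payload 3.4 kg.
Tool frame: the origin (TCP) lies at the very end of the fingers, on their centre line; the grasp point (between the pads) lies 19 mm behind it (grip_depth is the distance from the TCP to the grasp point, in m); x points along the fingers, z is the direction in which the jaws open and shut, and the axes are right-handed (so a half turn about x gives the same grasp; the last joint's range is limited). The gripper opens to 85 mm and grips with 20 to 120 N. Pads are 22 mm wide; open, the fingers measure 114 mm over their backs; the gripper's body (76 mm by 85 mm) begins 54 mm behind the grasp point. The pads swing forward as they close: fully open they stand 13 mm farther back than shut.
Start: joints at [-1.367, 0.276, 1.505, -0, 1.361, -0.121], TCP at [0.183, -0.545, 0.231] pointing down, gripper open.
Joint ranges: [-2.89, 2.89], [-0.75, 2.08], [0.22, 2.7], [-1.18, 4.32], [0.11, 2.71], [-2.7, 2.7]. Speed limits (rad/s): [2.57, 2.57, 3.14, 3.14, 3.14, 3.14].

### API

Orientations are given as a unit quaternion [w, x, y, z].
In Python, from rig import get_state, get_image, sign_off, grip_depth gives the robot as it stands. The module is installed in compiled form; this text tells all that it offers.
- The arm moves only by the tool arm_command, never from a script. Its argument "series" is a list of rows, each an object with "dp": the shift along the tool's x, y, z scaled (see below), a list of three; "angular": the turn, a rotation vector about the tool's x, y, z scaled (see below), a list of three; "gripper": the finger opening in mm, from 0 to 85.4. A call has exactly 8 rows; each row shifts and turns the pose as measured when the row begins, along the tool's axes as they then stand; what a row does not reach is not made up. The controller multiplies each number of a shift by 0.12 m and each number of a turn by 90 degrees. A row lasts 1/8 s, in which the tool goes at most 62.5 mm and 10.7 degrees, less where a joint would pass 70% of its speed; a pose out of reach is approached as far as the arm can. A call with a number of a shift or a turn outside -1 to 1 is refused whole. A call with a gripper value outside its range is refused whole. The fingers move at their own pace and stop on an object; "grip_force" is the grip in N (left out, the last holds). Time passes only in rows, so rows that do not move let the fingers close, or fill a call up. It gives the time, the measured TCP pose, the force and the opening at its end, in the units of the state.
- get_state(): the state, without advancing time (a new reading comes with each control period).
- get_image(name): name is "scene" or "top" or "wrist"; returns a dict with "image" (400x640x3 uint8, blue, green, red), "depth" (400x640 float32, m along the optical axis (not along the pixel's ray), 0 where there is no reading), "mtx" (3x3 intrinsics, pixels), "view" (4x4, takes a point from world to camera coordinates); the wrist camera has in their place "mount" (4x4, takes a point from camera to tool coordinates, whose origin is the TCP and whose axes are the tool frame's). Camera axes: x right, y up, looking along -z (the intrinsics and any distortion apply to the point x, -y, -z); pixel columns grow to the right and rows downward; lengths in m; the calibration is good to about 2 mm. A picture is of the moment at which its call begins: read the wrist's pose just before it.
- sign_off(): hands the job in, once; it reports no verdict.
The state is a dict: "clock": time; "qpos": joint angles; "qd": joint speeds; "effort": joint torques, N m; "position": TCP position; "ee_rot": TCP orientation; "contact_force": force on the tool from outside, world axes, zero at the start; "moment": the same for the moment, N m; "width": finger opening in m.
Only numpy, scipy, OpenCV 4.12 (cv2) and the standard library are available. Lean on these libraries where they do the work, as an engineer would, in place of code of your own. Each camera call takes 0.05 s, during which the arm holds its last target. There are 200 camera calls.

### The job

Take the red-handled key from its blue stand, push it fully into the key switch on the white battery module, turn it clockwise until you feel it press lightly into its sprung end stop, turn it back home while it is still fully in, then pull it out and put it back in its stand, upright and fully down. The keyhole plate sits loosely in its frame and the end stop is set differently on every module, so feel for both; press and turn gently, never force the key, and leave the other things on the bench where they are.

Things in the scene. Friction and masses are not known exactly. Their poses are not given: they have to be found in the camera images.
- key: Steel key, flat red handle, 70 g, upright in its stand. Origin: centre of its lower end, z up. Flat bit 24 (x) x 5 (y) x 10 high at z 0-10, shaft 7.5 diameter, collar 30 diameter at z 26-30, handle 34 (x) x 12 (y) at z 30-72. Broad handle faces look to +y and -y: grip across them, fingertips above the collar. Turned half round about z it is the same key.
- stand: Fixed blue stand, origin at the centre of its underside: foot 80 x 80 x 6 high, block 62 x 62 x 40 high with a slot in its top, 30 (along x) x 10 (along y), 34 deep. The key hangs in it, bit along the stand's x (within 0.04 rad at the start), collar resting on the top.
- stand_top (a point): Centre of the slot on the top face of the stand, 40 mm above the bench; axes those of the stand. The key's lower end is 26 mm below it when parked.
- module: Fixed white battery module 120 x 350 x 70 high, long side along y, origin at the centre of its underside. On its top at y = +90 is the key switch: a black frame 74 x 74, rim 104 above the bench, round an aluminium keyhole plate 58 x 58 x 8 thick, top 105 above the bench. The plate is sprung: 1.5 N per mm, up to 8 mm down or 6 up.
- switch (a point): Centre of the switch frame at the unpressed plate's top; module's axes. Keyhole: slot 28 (x) x 7.6 (y), 11 x 11 opening amid it. The plate lies up to 2.5 mm off this point in x and in y, not turned; sideways it holds 50 N. Key goes in straight down, bit along x: fully in, collar on plate, lower end 26 mm below plate top (22 counts). It turns from 18 mm down; turned, it is locked in.
- barrel (a joint): Turn of the brass lock barrel under the plate, rad: 0 = home (in line with the keyhole, a firm stop), growing clockwise seen from above. Drags with about 0.06 N m, stays where left, about 0.1 rad of play on the key each way. Two red marks on the plate turn with it and meet two green marks at home (counts as home within 0.15).
- endstop (a joint): How far the key has pressed the sprung end stop, rad: 0 until the key meets it, somewhere between 0.85 and 1.25 rad of clockwise key turn (hidden, differs each time). The spring adds 1 N m per rad. 0.06 counts as reached; beyond 0.25 (0.25 N m) the key has been forced.
- meter: Loose yellow multimeter 85 x 150 x 34 high lying on the bench; leave it alone.
- driver: Loose blue screwdriver about 200 long lying on the bench; leave it alone.
- wrench: Loose steel wrench lying on the bench; leave it alone.
- contact_can: Loose green spray can 52 diameter x 150 high standing on the bench; leave it alone.

How it is judged:
By the outcome, as a careful person would: the job done as asked, in the order asked, and still so for the second after the job is handed in, with the robot touching nothing.
It also fails if it takes over 72 s, if anything falls off the work surface, if the arm or the gripper's body presses on something with over 40 N, if the wrist force passes 120 N, or if a joint passes its speed limit or range.

## Working session

There is one attempt and no reset: what is moved stays moved. The work goes in short steps, Python scripts to look and compute and a tool call to move; the robot and the scene stay as the last step left them, time stands still between calls to the robot, and variables do not carry over. Pictures are saved under pics/ and viewed, about 8 in all and at most 12, crops included, and the job is handed in when it is done.

Besides the shell and the picture viewer there is one more tool, called after "Request:" as name([rows], argument=value, ...), one row to a line, values as JSON. arm_command: Moves the arm, as the interface text tells. Its arguments: {"type":"object","properties":{"series":{"type":"array","items":{"type":"object","properties":{"dp":{"type":"array","items":{"type":"number"}},"angular":{"type":"array","items":{"type":"number"}},"gripper":{"type":"number"}}}},"grip_force":{"type":"number"}},"required":["series"]}

```bash
mkdir -p pics; cat > h.py <<'E'
import numpy as np, cv2
from rig import get_state, get_image, grip_depth
from scipy.spatial.transform import Rotation as R
def rot(q): return R.from_quat([q[1],q[2],q[3],q[0]]).as_matrix()
def look(name):
    s=get_state(); d=get_image(name)
    if name=="wrist":
        T=np.eye(4);T[:3,:3]=rot(s["ee_rot"]);T[:3,3]=s["position"]; d["c2w"]=T@d["mount"]
    else: d["c2w"]=np.linalg.inv(d["view"])
    return s,d
def plane(d,uv,z):
    uv=np.atleast_2d(np.asarray(uv,float)); K=d["mtx"]
    r=np.c_[(uv[:,0]-K[0,2])/K[0,0],-(uv[:,1]-K[1,2])/K[1,1],-np.ones(len(uv))]
    o=d["c2w"][:3,3]; w=r@d["c2w"][:3,:3].T
    return o+w*((z-o[2])/w[:,2])[:,None]
def deproj(d):
    K=d["mtx"];D=d["depth"];v,u=np.indices(D.shape)
    P=np.stack([(u-K[0,2])/K[0,0]*D,-(v-K[1,2])/K[1,1]*D,-D],-1)
    return P@d["c2w"][:3,:3].T+d["c2w"][:3,3]
E
python3 - <<'E'
from h import *
s,d=look("top");print(s);print(d.keys(),d["mtx"],d["c2w"],grip_depth)
cv2.imwrite("pics/top.png",d["image"])
s,e=look("scene");cv2.imwrite("pics/scene.png",e["image"]);
np.savez("top.npz",**{k:d[k] for k in("image","depth","mtx","c2w")})
s,w=look("wrist");print(w["mount"],w["mtx"])
E
```

```text
{'clock': 0.0, 'qpos': array([-1.36698904e+00,  2.76611778e-01,  1.50613744e+00, -1.18624603e-05,
        1.36070421e+00, -1.21013203e-01]), 'qd': array([ 3.64286953e-04, -3.66643369e-04, -1.60819938e-04, -4.50630338e-04,
       -1.68344412e-03, -2.21789268e-06]), 'effort': array([ 2.08947880e-03, -4.16779125e+01, -2.45807594e+01, -6.38481310e-05,
        1.08723115e-02, -1.24965911e-05]), 'position': array([ 0.18338005, -0.54441341,  0.23042843]), 'ee_rot': array([ 0.57378225,  0.41301324,  0.5747559 , -0.41212819]), 'contact_force': array([-0.24289592, -0.07420142, -0.07457192]), 'moment': array([0.04377507, 0.00083994, 0.00896412]), 'width': 0.085454297079983}
dict_keys(['image', 'depth', 'mtx', 'view', 'c2w']) [[362.21330554   0.         315.54711586]
 [  0.         362.21330554 196.07545833]
 [  0.           0.           1.        ]] [[ 0.01335194  0.99278417 -0.1191693   0.42143026]
 [-0.99984919  0.01457961  0.00943595  0.0220756 ]
 [ 0.01110531  0.11902534  0.99282911  0.9444868 ]
 [ 0.          0.          0.          1.        ]] 0.0187
[[-1.33864373e-03  3.16426683e-01 -9.48616025e-01 -1.41168858e-01]
 [-1.89152086e-04  9.48616777e-01  3.16427201e-01  8.18436781e-02]
 [ 9.99999086e-01  6.03015988e-04 -1.21000713e-03 -7.62706889e-04]
 [ 0.00000000e+00  0.00000000e+00  0.00000000e+00  1.00000000e+00]] [[331.71448493   0.         319.47351891]
 [  0.         331.71448493 200.62311024]
 [  0.           0.           1.        ]]
```

View pics/top.png

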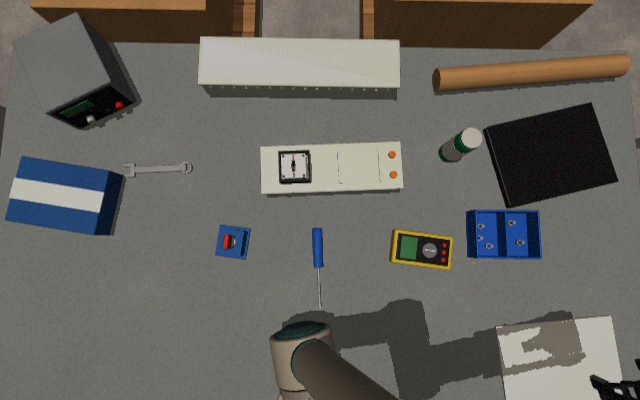

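Top view: stand with red key at about (233,242), module with its switch at (295,167), driver at (318,250) near the path, can at (460,145). Measuring these.

```bash
python3 - <<'E'
from h import *
d=dict(np.load("top.npz"));im=d["image"];hsv=cv2.cvtColor(im,cv2.COLOR_BGR2HSV);P=deproj(d)
def big(m,roi):
    k=np.zeros_like(m);u0,u1,v0,v1=roi;k[v0:v1,u0:u1]=m[v0:v1,u0:u1]
    c=max(cv2.findContours(k,0,cv2.CHAIN_APPROX_NONE)[0],key=cv2.contourArea);return c,k
def rect(pts):
    r=cv2.minAreaRect((pts[:,:2]*1000).astype(np.float32));return r
blue=cv2.inRange(hsv,(95,80,30),(125,255,255))
c,k=big(blue,(205,262,212,270));print("foot",rect(plane(d,c[:,0],0.006)))
top=((P[...,2]>.03)&(P[...,2]<.05)).astype(np.uint8)*255
c,k=big(top,(205,262,212,270));print("blocktop z~.04",rect(plane(d,c[:,0],0.04)),np.median(P[k>0],0))
red=cv2.inRange(hsv,(0,120,60),(8,255,255))|cv2.inRange(hsv,(172,120,60),(180,255,255))
c,k=big(red,(205,262,212,270));print("red",rect(plane(d,c[:,0],.086)),P[k>0].max(0),P[k>0].min(0))
blk=cv2.inRange(hsv,(0,0,0),(180,255,70))
c,k=big(blk,(270,320,140,192));print("frame",rect(plane(d,c[:,0],.104)))
z=((P[...,2]>.055)&(P[...,2]<.085)|(P[...,2]>.09)&(P[...,2]<.12)).astype(np.uint8)*255
c,k=big(z,(250,415,130,205));print("module",rect(plane(d,c[:,0],.07)))
E
```

```text
foot ((413.79888916015625, 224.75205993652344), (80.24297332763672, 79.47886657714844), 83.07372283935547)
blocktop z~.04 ((412.67633056640625, 224.21926879882812), (63.713233947753906, 61.82493209838867), 82.71715545654297) [0.41272704 0.21808737 0.03955223]
red ((414.0887756347656, 223.38467407226562), (13.102954864501953, 31.156213760375977), 85.21904754638672) [0.42932159 0.23018607 0.0884409 ] [0.39889492 0.21758703 0.04912198]
frame ((591.0109252929688, 64.72075653076172), (76.91534423828125, 72.89138793945312), 1.4524582624435425)
module ((597.196533203125, -23.543136596679688), (120.69668579101562, 348.65106201171875), 3.081962823867798)
```

View pics/scene.png

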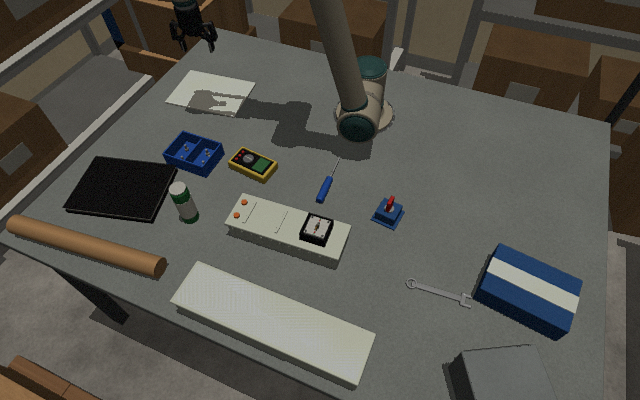

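Scene view agrees: the key stands upright, and the path from the arm to the stand is clear. Stand is at ≈(0.4135, 0.2245) with yaw ≈ -7°; switch is at ≈(0.592, 0.066) with module yaw ≈ 3°. Sizes match (80, 62, 120×350). Next I'll write a row planner and move.

```bash
cat >> h.py <<'E'
import json
def target_rot(yawdeg):
    # tool x down, tool z (jaw axis) at yaw
    a=np.radians(yawdeg); z=np.array([np.cos(a),np.sin(a),0]);x=np.array([0,0,-1.]);return np.c_[x,np.cross(z,x),z]
def pose():
    s=get_state();M=rot(s["ee_rot"]);return s,np.array(s["position"]),M
def plan(tgt,yawdeg,n,grip,cur=None):
    s,p,M=pose() if cur is None else cur
    rv=R.from_matrix(M.T@target_rot(yawdeg)).as_rotvec()
    if abs(np.linalg.norm(rv))>3.1: print("near pi")
    step=R.from_rotvec(rv/n);dpw=(np.asarray(tgt)-p)/n;out=[]
    for i in range(n):
        out.append({"dp":[round(v,3) for v in M.T@dpw/0.12],"angular":[round(v,3) for v in rv/n/(np.pi/2)],"gripper":grip})
        M=M@step.as_matrix()
    for k in range(0,n,8): print(json.dumps(out[k:k+8]).replace('"',''))
def rep():
    s,p,M=pose();z=M[:,2]
    print("t",round(s["clock"],2),"p",p.round(4),"yaw",np.degrees(np.arctan2(z[1],z[0])).round(2),"tilt",np.degrees(np.arccos(-M[2,0])).round(2),"F",np.round(s["contact_force"],2),"Mo",np.round(s["moment"],3),"w",round(s["width"]*1000,2),"q",np.round(s["qpos"],2))
E
python3 - <<'E'
from h import *
rep();plan([.4135,.2245,.20],83,16,60)
E
```

```text
t 0.15 p [ 0.1834 -0.5446  0.2306] yaw -71.39 tilt 0.08 F [-0.48  0.4  -0.2 ] Mo [-0.008 -0.008 -0.029] w 85.33 q [-1.37  0.28  1.51 -0.    1.36 -0.12]
[{dp: [0.016, 0.241, -0.341], angular: [-0.107, -0.0, -0.0], gripper: 60}, {dp: [0.016, 0.295, -0.296], angular: [-0.107, -0.0, -0.0], gripper: 60}, {dp: [0.016, 0.341, -0.242], angular: [-0.107, -0.0, -0.0], gripper: 60}, {dp: [0.016, 0.376, -0.182], angular: [-0.107, -0.0, -0.0], gripper: 60}, {dp: [0.016, 0.402, -0.116], angular: [-0.107, -0.0, -0.0], gripper: 60}, {dp: [0.016, 0.415, -0.047], angular: [-0.107, -0.0, -0.0], gripper: 60}, {dp: [0.016, 0.417, 0.023], angular: [-0.107, -0.0, -0.0], gripper: 60}, {dp: [0.016, 0.408, 0.093], angular: [-0.107, -0.0, -0.0], gripper: 60}]
[{dp: [0.016, 0.386, 0.16], angular: [-0.107, -0.0, -0.0], gripper: 60}, {dp: [0.016, 0.354, 0.222], angular: [-0.107, -0.0, -0.0], gripper: 60}, {dp: [0.016, 0.312, 0.278], angular: [-0.107, -0.0, -0.0], gripper: 60}, {dp: [0.016, 0.261, 0.327], angular: [-0.107, -0.0, -0.0], gripper: 60}, {dp: [0.016, 0.202, 0.366], angular: [-0.107, -0.0, -0.0], gripper: 60}, {dp: [0.016, 0.138, 0.395], angular: [-0.107, -0.0, -0.0], gripper: 60}, {dp: [0.016, 0.07, 0.412], angular: [-0.107, -0.0, -0.0], gripper: 60}, {dp: [0.016, -0.0, 0.418], angular: [-0.107, -0.0, -0.0], gripper: 60}]
```

Request:
arm_command([
  {"dp": [0.016,0.24,-0.34],"angular": [-0.107,0,0],"gripper": 60},
  {"dp": [0.016,0.295,-0.295],"angular": [-0.107,0,0],"gripper": 60},
  {"dp": [0.016,0.34,-0.24],"angular": [-0.107,0,0],"gripper": 60},
  {"dp": [0.016,0.375,-0.18],"angular": [-0.107,0,0],"gripper": 60},
  {"dp": [0.016,0.4,-0.115],"angular": [-0.107,0,0],"gripper": 60},
  {"dp": [0.016,0.415,-0.045],"angular": [-0.107,0,0],"gripper": 60},
  {"dp": [0.016,0.415,0.025],"angular": [-0.107,0,0],"gripper": 60},
  {"dp": [0.016,0.41,0.095],"angular": [-0.107,0,0],"gripper": 60},
], grip_force=60)

```text
clock: 1.15
position: [0.2948, -0.151, 0.213]
ee_rot: [0.706, -0.047, 0.705, 0.049]
contact_force: [1.2, -0.4, 0.3]
width: 0.0602
```

```bash
python3 - <<'E'
from h import *
rep();plan([.4135,.2245,.20],83,16,60)
E
```

```text
t 1.15 p [ 0.2948 -0.151   0.213 ] yaw 7.72 tilt 0.21 F [ 1.2  -0.36  0.33] Mo [-0.011  0.008 -0.029] w 60.22 q [-0.69 -0.09  1.97  0.    1.26 -0.82]
[{dp: [0.008, 0.185, 0.088], angular: [-0.052, 0.0, -0.0], gripper: 60}, {dp: [0.007, 0.178, 0.102], angular: [-0.052, 0.0, -0.0], gripper: 60}, {dp: [0.007, 0.169, 0.117], angular: [-0.052, 0.0, -0.0], gripper: 60}, {dp: [0.007, 0.159, 0.13], angular: [-0.052, 0.0, -0.0], gripper: 60}, {dp: [0.007, 0.147, 0.143], angular: [-0.052, 0.0, -0.0], gripper: 60}, {dp: [0.007, 0.135, 0.154], angular: [-0.052, 0.0, -0.0], gripper: 60}, {dp: [0.007, 0.122, 0.165], angular: [-0.052, 0.0, -0.0], gripper: 60}, {dp: [0.007, 0.108, 0.174], angular: [-0.052, 0.0, -0.0], gripper: 60}]
[{dp: [0.007, 0.093, 0.183], angular: [-0.052, 0.0, -0.0], gripper: 60}, {dp: [0.007, 0.078, 0.19], angular: [-0.052, 0.0, -0.0], gripper: 60}, {dp: [0.007, 0.062, 0.195], angular: [-0.052, 0.0, -0.0], gripper: 60}, {dp: [0.007, 0.046, 0.2], angular: [-0.052, 0.0, -0.0], gripper: 60}, {dp: [0.007, 0.03, 0.203], angular: [-0.052, 0.0, -0.0], gripper: 60}, {dp: [0.007, 0.013, 0.205], angular: [-0.052, 0.0, -0.0], gripper: 60}, {dp: [0.007, -0.004, 0.205], angular: [-0.052, 0.0, -0.0], gripper: 60}, {dp: [0.007, -0.021, 0.204], angular: [-0.052, 0.0, -0.0], gripper: 60}]
```

Request:
arm_command([
  {"dp": [0.014,0.375,0.18],"angular": [-0.104,0,0],"gripper": 60},
  {"dp": [0.014,0.335,0.24],"angular": [-0.104,0,0],"gripper": 60},
  {"dp": [0.014,0.295,0.29],"angular": [-0.104,0,0],"gripper": 60},
  {"dp": [0.014,0.245,0.335],"angular": [-0.104,0,0],"gripper": 60},
  {"dp": [0.014,0.19,0.37],"angular": [-0.104,0,0],"gripper": 60},
  {"dp": [0.014,0.125,0.395],"angular": [-0.104,0,0],"gripper": 60},
  {"dp": [0.014,0.06,0.41],"angular": [-0.104,0,0],"gripper": 60},
  {"dp": [0.014,-0.01,0.41],"angular": [-0.104,0,0],"gripper": 60},
])

```text
clock: 2.15
position: [0.4114, 0.2427, 0.2008]
ee_rot: [0.522, -0.48, 0.518, 0.477]
contact_force: [0.8, -0.5, 0.4]
width: 0.0603
```

```bash
python3 - <<'E'
from h import *
rep();s,d=look("wrist");cv2.imwrite("pics/w1.png",d["image"])
np.savez("w1.npz",**{k:d[k] for k in("image","depth","mtx","c2w")})
E
```

```text
t 2.15 p [0.4114 0.2427 0.2008] yaw 85.22 tilt 0.4 F [ 0.84 -0.48  0.35] Mo [ 0.018  0.014 -0.042] w 60.28 q [ 0.39  0.15  1.76 -0.    1.23 -1.1 ]
```

View pics/w1.png

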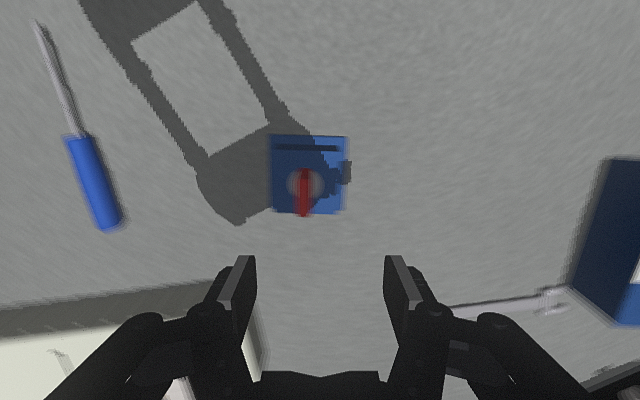

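Wrist view: stand foot spans about (270–347, 135–213), the red handle is at (305,190), and there is some motion blur. I'll settle over it and measure.

```bash
python3 - <<'E'
from h import *
rep();plan([.4135,.2245,.20],83,4,60)
E
```

```text
t 2.2 p [0.4137 0.2487 0.2007] yaw 85.52 tilt 0.71 F [1.18 3.83 0.77] Mo [ 0.178 -0.096 -0.073] w 59.98 q [ 0.39  0.15  1.75  0.    1.23 -1.1 ]
[{dp: [0.001, -0.003, -0.05], angular: [0.007, 0.001, 0.001], gripper: 60}, {dp: [0.001, -0.004, -0.05], angular: [0.007, 0.001, 0.001], gripper: 60}, {dp: [0.001, -0.005, -0.05], angular: [0.007, 0.001, 0.001], gripper: 60}, {dp: [0.001, -0.005, -0.05], angular: [0.007, 0.001, 0.001], gripper: 60}]
```

Request:
arm_command([
  {"dp": [0,-0.003,-0.05],"angular": [0.007,0.001,0.001],"gripper": 60},
  {"dp": [0,-0.004,-0.05],"angular": [0.007,0.001,0.001],"gripper": 60},
  {"dp": [0,-0.005,-0.05],"angular": [0.007,0.001,0.001],"gripper": 60},
  {"dp": [0,-0.005,-0.05],"angular": [0.007,0.001,0.001],"gripper": 60},
  {"dp": [0,0,0],"angular": [0,0,0],"gripper": 40},
  {"dp": [0,0,0],"angular": [0,0,0],"gripper": 40},
  {"dp": [0,0,0],"angular": [0,0,0],"gripper": 40},
  {"dp": [0,0,0],"angular": [0,0,0],"gripper": 40},
])

```text
clock: 3.2
position: [0.4121, 0.2198, 0.2003]
ee_rot: [0.532, -0.466, 0.531, 0.466]
contact_force: [-0.3, -0.2, 0.6]
width: 0.0399
```

```bash
cat > key.py <<'E'
from h import *
rep();s,d=look("wrist");im=d["image"];cv2.imwrite("pics/w2.png",im)
hsv=cv2.cvtColor(im,cv2.COLOR_BGR2HSV);P=deproj(d)
red=cv2.inRange(hsv,(0,120,50),(8,255,255))|cv2.inRange(hsv,(172,120,50),(180,255,255))
red[300:]=0
k=(red>0)
print("red P range",np.percentile(P[k],[2,50,98],axis=0).round(4))
t=k&(P[...,2]>.078);q=P[t]
print("redtop n",len(q),cv2.minAreaRect((q[:,:2]*1000).astype(np.float32)),np.median(q[:,2]))
c=np.argwhere(t)[:,::-1];print("top by plane",cv2.minAreaRect((plane(d,c,.086)[:,:2]*1000).astype(np.float32)))
c=np.argwhere(t)
blue=cv2.inRange(hsv,(100,80,20),(125,255,255))>0
near=np.linalg.norm(P[...,:2]-np.median(q[:,:2],0),axis=-1)<.07
for lo,hi,n in((.033,.047,"block"),(.002,.012,"foot")):
    m=(near&(P[...,2]>lo)&(P[...,2]<hi)&blue);q=P[m];print(n,cv2.minAreaRect((q[:,:2]*1000).astype(np.float32)),np.median(q[:,2]))
E
python3 key.py
```

```text
t 3.2 p [0.4121 0.2198 0.2003] yaw 82.54 tilt 0.01 F [-0.3  -0.19  0.56] Mo [-0.029  0.016 -0.021] w 39.85 q [ 0.34  0.13  1.77  0.    1.23 -1.1 ]
red P range [[0.3961 0.2202 0.0519]
 [0.4081 0.2265 0.084 ]
 [0.428  0.2325 0.0858]]
redtop n 552 ((380.41259765625, 229.59408569335938), (11.276453018188477, 97.50244140625), 83.37100982666016) 0.08421681434536704
top by plane ((411.2963562011719, 225.9320068359375), (11.124838829040527, 33.03685760498047), 83.26805877685547)
block ((412.68267822265625, 226.43045043945312), (62.06998062133789, 62.5014533996582), 82.927978515625) 0.0385759283594824
foot ((412.3469543457031, 226.4922332763672), (79.76181030273438, 79.0736083984375), 82.65766143798828) 0.004505141255612827
```

Handle centre is (0.4115–0.412, 0.226) with yaw -6.8°; stand is at (0.4125, 0.2265) with yaw -7.2°. The heights come out as specified. Descending.

```bash
python3 - <<'E'
from h import *
plan([.412,.226,.053],83.2,6,40)
E
```

```text
[{dp: [0.205, 0.001, 0.008], angular: [-0.001, 0.0, 0.0], gripper: 40}, {dp: [0.205, 0.001, 0.008], angular: [-0.001, 0.0, 0.0], gripper: 40}, {dp: [0.205, 0.001, 0.008], angular: [-0.001, 0.0, 0.0], gripper: 40}, {dp: [0.205, 0.001, 0.008], angular: [-0.001, 0.0, 0.0], gripper: 40}, {dp: [0.205, 0.001, 0.008], angular: [-0.001, 0.0, 0.0], gripper: 40}, {dp: [0.205, 0.001, 0.008], angular: [-0.001, 0.0, 0.0], gripper: 40}]
```

Request:
arm_command([
  {"dp": [0.2,0,0.009],"angular": [-0.001,0,0],"gripper": 40},
  {"dp": [0.2,0,0.009],"angular": [-0.001,0,0],"gripper": 40},
  {"dp": [0.2,0,0.009],"angular": [-0.001,0,0],"gripper": 40},
  {"dp": [0.2,0,0.009],"angular": [-0.001,0,0],"gripper": 40},
  {"dp": [0.12,0,0.009],"angular": [-0.001,0,0],"gripper": 40},
  {"dp": [0.05,0,0.005],"angular": [0,0,0],"gripper": 40},
  {"dp": [0,0,0],"angular": [0,0,0],"gripper": 40},
  {"dp": [0,0,0],"angular": [0,0,0],"gripper": 40},
])

```text
clock: 4.25
position: [0.4149, 0.2281, 0.0819]
ee_rot: [0.531, -0.47, 0.527, 0.469]
contact_force: [0.1, 0.1, 0.0]
width: 0.0401
```

```bash
python3 - <<'E'
from h import *
rep();plan([.412,.226,.053],83.2,2,40)
E
```

```text
t 4.25 p [0.4149 0.2281 0.0819] yaw 83.15 tilt 0.26 F [0.15 0.13 0.05] Mo [-0.011  0.023  0.   ] w 40.14 q [ 0.36  0.26  1.94  0.    0.93 -1.1 ]
[{dp: [0.12, 0.011, -0.01], angular: [-0.0, 0.001, 0.001], gripper: 40}, {dp: [0.12, 0.011, -0.01], angular: [-0.0, 0.001, 0.001], gripper: 40}]
```

Request:
arm_command([
  {"dp": [0.1,0.009,-0.008],"angular": [0,0.001,0.001],"gripper": 40},
  {"dp": [0.1,0.009,-0.008],"angular": [0,0.001,0.001],"gripper": 40},
  {"dp": [0.06,0.005,-0.004],"angular": [0,0.001,0.001],"gripper": 40},
  {"dp": [0.015,0,0],"angular": [0,0,0],"gripper": 40},
  {"dp": [0,0,0],"angular": [0,0,0],"gripper": 40},
  {"dp": [0,0,0],"angular": [0,0,0],"gripper": 40},
  {"dp": [0,0,0],"angular": [0,0,0],"gripper": 40},
  {"dp": [0,0,0],"angular": [0,0,0],"gripper": 40},
])

```text
clock: 5.25
position: [0.4127, 0.2262, 0.0477]
ee_rot: [0.529, -0.47, 0.529, 0.468]
contact_force: [-0.4, 0.5, 0.3]
width: 0.0401
```

```bash
python3 - <<'E'
from h import *
rep();plan([.412,.226,.053],83.2,2,40)
E
```

```text
t 5.25 p [0.4127 0.2262 0.0477] yaw 83.14 tilt 0.12 F [-0.43  0.48  0.3 ] Mo [0.01  0.037 0.014] w 40.09 q [ 0.35  0.31  1.99 -0.    0.84 -1.09]
[{dp: [-0.022, 0.003, -0.001], angular: [-0.0, -0.001, 0.0], gripper: 40}, {dp: [-0.022, 0.003, -0.001], angular: [-0.0, -0.001, 0.0], gripper: 40}]
```

Request:
arm_command([
  {"dp": [-0.03,0.003,0],"angular": [0,-0.001,0],"gripper": 40},
  {"dp": [-0.02,0.002,0],"angular": [0,0,0],"gripper": 40},
  {"dp": [0,0,0],"angular": [0,0,0],"gripper": 20},
  {"dp": [0,0,0],"angular": [0,0,0],"gripper": 5},
  {"dp": [0,0,0],"angular": [0,0,0],"gripper": 5},
  {"dp": [0,0,0],"angular": [0,0,0],"gripper": 5},
  {"dp": [0,0,0],"angular": [0,0,0],"gripper": 5},
  {"dp": [0,0,0],"angular": [0,0,0],"gripper": 5},
], grip_force=60)

```text
clock: 6.25
position: [0.4125, 0.2265, 0.0547]
ee_rot: [0.53, -0.47, 0.528, 0.469]
contact_force: [-0.6, 0.4, 1.1]
width: 0.0107
```

```bash
python3 - <<'E'
from h import *
rep()
E
```

```text
t 6.25 p [0.4125 0.2265 0.0547] yaw 83.14 tilt 0.15 F [-0.63  0.44  1.12] Mo [-0.002 -0.006 -0.006] w 10.74 q [ 0.35  0.3   1.98 -0.    0.86 -1.1 ]
```

Request:
arm_command([
  {"dp": [-0.08,0,0],"angular": [0,0,0],"gripper": 5},
  {"dp": [-0.12,0,0],"angular": [0,0,0],"gripper": 5},
  {"dp": [-0.16,0,0],"angular": [0,0,0],"gripper": 5},
  {"dp": [-0.2,0,0],"angular": [0,0,0],"gripper": 5},
  {"dp": [-0.2,0,0],"angular": [0,0,0],"gripper": 5},
  {"dp": [-0.2,0,0],"angular": [0,0,0],"gripper": 5},
  {"dp": [-0.2,0,0],"angular": [0,0,0],"gripper": 5},
  {"dp": [-0.1,0,0],"angular": [0,0,0],"gripper": 5},
])

```text
clock: 7.25
position: [0.4104, 0.2257, 0.2123]
ee_rot: [0.529, -0.469, 0.529, 0.469]
contact_force: [0.6, -0.5, -1.1]
width: 0.0108
```

```bash
python3 - <<'E'
from h import *
rep();plan([.53,.066,.20],93.1,8,5)
E
```

```text
t 7.25 p [0.4104 0.2257 0.2123] yaw 83.14 tilt 0.04 F [ 0.56 -0.5  -1.06] Mo [0.032 0.034 0.019] w 10.8 q [ 0.35  0.13  1.75 -0.    1.26 -1.1 ]
[{dp: [0.013, -0.144, -0.15], angular: [-0.014, -0.0, -0.0], gripper: 5}, {dp: [0.013, -0.14, -0.153], angular: [-0.014, -0.0, -0.0], gripper: 5}, {dp: [0.013, -0.137, -0.156], angular: [-0.014, -0.0, -0.0], gripper: 5}, {dp: [0.013, -0.133, -0.159], angular: [-0.014, -0.0, -0.0], gripper: 5}, {dp: [0.013, -0.13, -0.162], angular: [-0.014, -0.0, -0.0], gripper: 5}, {dp: [0.013, -0.126, -0.165], angular: [-0.014, -0.0, -0.0], gripper: 5}, {dp: [0.013, -0.123, -0.168], angular: [-0.014, -0.0, -0.0], gripper: 5}, {dp: [0.013, -0.119, -0.17], angular: [-0.014, -0.0, -0.0], gripper: 5}]
```

Request:
arm_command([
  {"dp": [0.013,-0.145,-0.15],"angular": [-0.014,0,0],"gripper": 5},
  {"dp": [0.013,-0.14,-0.153],"angular": [-0.014,0,0],"gripper": 5},
  {"dp": [0.013,-0.137,-0.156],"angular": [-0.014,0,0],"gripper": 5},
  {"dp": [0.013,-0.133,-0.16],"angular": [-0.014,0,0],"gripper": 5},
  {"dp": [0.013,-0.13,-0.162],"angular": [-0.014,0,0],"gripper": 5},
  {"dp": [0.013,-0.126,-0.165],"angular": [-0.014,0,0],"gripper": 5},
  {"dp": [0.013,-0.123,-0.16],"angular": [-0.014,0,0],"gripper": 5},
  {"dp": [0.01,-0.08,-0.09],"angular": [-0.014,0,0],"gripper": 5},
])

```text
clock: 8.25
position: [0.526, 0.0731, 0.1993]
ee_rot: [0.483, -0.515, 0.485, 0.517]
contact_force: [0.0, 1.2, -0.8]
width: 0.0113
```

Request:
arm_command([
  {"dp": [0,0,0],"angular": [0,0,0],"gripper": 5},
  {"dp": [0,0,0],"angular": [0,0,0],"gripper": 5},
  {"dp": [0,0,0],"angular": [0,0,0],"gripper": 5},
  {"dp": [0,0,0],"angular": [0,0,0],"gripper": 5},
  {"dp": [0,0,0],"angular": [0,0,0],"gripper": 5},
  {"dp": [0,0,0],"angular": [0,0,0],"gripper": 5},
  {"dp": [0,0,0],"angular": [0,0,0],"gripper": 5},
  {"dp": [0,0,0],"angular": [0,0,0],"gripper": 5},
])

```text
clock: 9.25
position: [0.524, 0.0744, 0.1989]
ee_rot: [0.482, -0.514, 0.485, 0.518]
contact_force: [-0.8, -0.4, -0.5]
width: 0.0113
```

```bash
python3 - <<'E'
from h import *
rep();s,d=look("wrist");cv2.imwrite("pics/w3.png",d["image"])
np.savez("w3.npz",**{k:d[k] for k in("image","depth","mtx","c2w")})
E
```

```text
t 9.25 p [0.524  0.0744 0.1989] yaw 93.69 tilt 0.43 F [-0.83 -0.42 -0.5 ] Mo [ 0.013  0.028 -0.   ] w 11.26 q [ 0.01  0.23  1.65  0.    1.27 -1.63]
```

View pics/w3.png

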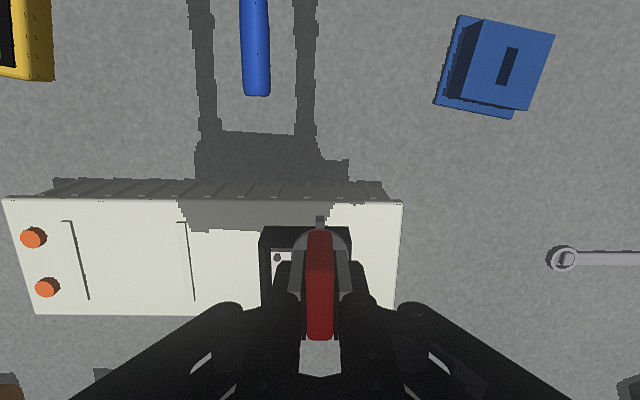

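The gripper hides the switch: image "up" is -x. The stand's empty slot is visible at (508,65). I'll move about 130 mm in +x so the switch comes into view above the key.

```bash
python3 - <<'E'
from h import *
plan([.66,.066,.20],93.1,6,5)
E
```

```text
[{dp: [-0.003, -0.188, -0.024], angular: [0.001, 0.0, -0.001], gripper: 5}, {dp: [-0.003, -0.188, -0.023], angular: [0.001, 0.0, -0.001], gripper: 5}, {dp: [-0.003, -0.188, -0.023], angular: [0.001, 0.0, -0.001], gripper: 5}, {dp: [-0.002, -0.188, -0.023], angular: [0.001, 0.0, -0.001], gripper: 5}, {dp: [-0.002, -0.188, -0.022], angular: [0.001, 0.0, -0.001], gripper: 5}, {dp: [-0.002, -0.188, -0.022], angular: [0.001, 0.0, -0.001], gripper: 5}]
```

Request:
arm_command([
  {"dp": [-0.002,-0.19,-0.023],"angular": [0.001,0,-0.001],"gripper": 5},
  {"dp": [-0.002,-0.19,-0.023],"angular": [0.001,0,-0.001],"gripper": 5},
  {"dp": [-0.002,-0.19,-0.023],"angular": [0.001,0,-0.001],"gripper": 5},
  {"dp": [-0.002,-0.19,-0.023],"angular": [0.001,0,-0.001],"gripper": 5},
  {"dp": [-0.002,-0.17,-0.02],"angular": [0.001,0,-0.001],"gripper": 5},
  {"dp": [0,-0.1,-0.01],"angular": [0.001,0,-0.001],"gripper": 5},
  {"dp": [0,0,0],"angular": [0,0,0],"gripper": 5},
  {"dp": [0,0,0],"angular": [0,0,0],"gripper": 5},
])

```text
clock: 10.3
position: [0.6503, 0.0669, 0.1986]
ee_rot: [0.486, -0.513, 0.486, 0.514]
contact_force: [0.2, -0.0, -1.6]
width: 0.0113
```

Request:
arm_command([
  {"dp": [0,0,0],"angular": [0,0,0],"gripper": 5},
  {"dp": [0,0,0],"angular": [0,0,0],"gripper": 5},
  {"dp": [0,0,0],"angular": [0,0,0],"gripper": 5},
  {"dp": [0,0,0],"angular": [0,0,0],"gripper": 5},
  {"dp": [0,0,0],"angular": [0,0,0],"gripper": 5},
  {"dp": [0,0,0],"angular": [0,0,0],"gripper": 5},
  {"dp": [0,0,0],"angular": [0,0,0],"gripper": 5},
  {"dp": [0,0,0],"angular": [0,0,0],"gripper": 5},
])

```text
clock: 11.3
position: [0.6487, 0.0672, 0.1994]
ee_rot: [0.486, -0.513, 0.486, 0.514]
contact_force: [0.4, -0.5, -0.5]
width: 0.0109
```

```bash
python3 - <<'E'
from h import *
rep();s,d=look("wrist");im=d["image"]
np.savez("w4.npz",**{k:d[k] for k in("image","depth","mtx","c2w")})
crop=cv2.resize(im[60:260,200:440],None,fx=3.2,fy=3,interpolation=cv2.INTER_CUBIC)
cv2.imwrite("pics/w4.png",crop)
E
```

```text
t 11.3 p [0.6487 0.0672 0.1994] yaw 93.13 tilt 0.13 F [ 0.35 -0.52 -0.47] Mo [-0.002  0.     0.046] w 10.89 q [-0.    0.41  1.38  0.    1.35 -1.63]
```

View pics/w4.png

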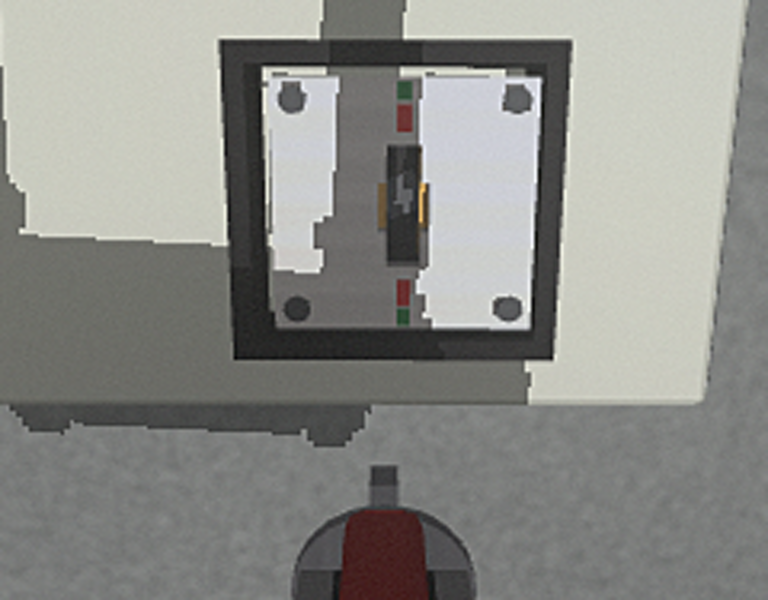

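The plate and keyhole are clearly visible: crop slot x 387–422, y 145–266; frame from (220,40) to (553,360); the key's bit end is at (383,465). The red and green marks line up, so the barrel is home. Now measuring.

```bash
python3 - <<'E'
from h import *
d=dict(np.load("w4.npz"));im=d["image"];g=im.max(2)
f=lambda c:np.c_[200+(np.array(c,float)[:,0]+.5)/3.2-.5,60+(np.array(c,float)[:,1]+.5)/3-.5]
pr=lambda n,p:print(n,(p*1000).round(1).tolist())
q=plane(d,f([(220,40),(572,40),(553,360),(234,360)]),.104);pr("frame",q);pr("c",q.mean(0))
q=plane(d,f([(263,66),(542,75),(531,329),(276,329)]),.105);pr("plate?",q)
q=plane(d,f([(291,99),(517,99),(508,309),(297,309)]),.105);pr("screws",q);pr("c",q.mean(0))
for a,b in((0,3),(1,2)): e=q[a]-q[b];print(np.degrees(np.arctan2(e[1],e[0])))
# slot: dark in region
m=np.zeros_like(g);m[106:152,318:336]=(g[106:152,318:336]<75)
c=max(cv2.findContours(m,0,cv2.CHAIN_APPROX_NONE)[0],key=cv2.contourArea);print(cv2.boundingRect(c))
pp=plane(d,c[:,0],.105);print("slot",cv2.minAreaRect((pp[:,:2]*1000).astype(np.float32)))
pr("slot manual",plane(d,f([(387,145),(422,145),(387,266),(422,266),(404.5,205.5)]),.105))
hsv=cv2.cvtColor(im,cv2.COLOR_BGR2HSV)
for n,lo,hi in(("red",(0,80,40),(10,255,255)),("green",(45,50,30),(85,255,255))):
    m=cv2.inRange(hsv,lo,hi);m[:80]=0;m[172:]=0;m[:,:318]=0;m[:,335:]=0
    for c in cv2.findContours(m,0,1)[0]:
        if cv2.contourArea(c)>4: M=cv2.moments(c);pr(n,plane(d,[(M["m10"]/M["m00"],M["m01"]/M["m00"])],.105))
pr("bit end",plane(d,f([(370,465),(397,465)]),.1587))
pr("depth bit",deproj(d)[213:226,319].round(4))
E
```

```text
frame [[558.7, 28.9, 104.0], [554.7, 102.1, 104.0], [628.0, 105.9, 104.0], [632.0, 32.5, 104.0]]
c [593.4, 67.4, 104.0]
plate? [[563.7, 38.0, 105.0], [562.4, 96.5, 105.0], [620.4, 99.9, 105.0], [623.5, 42.1, 105.0]]
screws [[570.4, 44.1, 105.0], [567.8, 91.7, 105.0], [615.7, 94.2, 105.0], [618.3, 46.7, 105.0]]
c [593.1, 69.2, 105.0]
-176.84213596069313
-177.02218824338567
(320, 109, 12, 40)
slot ((593.1000366210938, 68.94091033935547), (26.868637084960938, 7.252963066101074), 2.188701629638672)
slot manual [[579.3, 64.9, 105.0], [578.8, 72.4, 105.0], [606.9, 66.4, 105.0], [606.5, 74.2, 105.0], [592.6, 69.4, 105.0]]
red [[613.0, 70.3, 105.0]]
red [[573.2, 68.2, 105.0]]
green [[618.9, 70.6, 105.0]]
green [[567.1, 67.8, 105.0]]
bit end [[637.0, 64.8, 158.7], [636.8, 69.7, 158.7]]
depth bit [[695.9, 70.0, -1.6], [696.7, 70.0, -0.6], [637.7, 67.0, 157.1], [637.7, 67.0, 158.7], [637.7, 67.0, 160.3], [637.7, 67.0, 162.0], [637.6, 67.0, 163.9], [637.1, 67.0, 166.5], [637.5, 67.0, 167.2], [638.6, 67.0, 165.9], [638.7, 67.0, 167.1], [639.3, 67.1, 167.2], [640.2, 67.1, 166.6]]
```

Slot centre is (0.5929, 0.0693) at yaw 3.1°, with the expected 28×7.5 size. The key sits centred on the TCP within 0.5 mm. The plate's offset from the frame is about 1.9 mm in y, which is plausible. Moving over it.

```bash
python3 - <<'E'
from h import *
plan([.5928,.0693,.165],93.1,4,5)
E
```

```text
[{dp: [0.072, 0.116, 0.011], angular: [0.0, 0.0, -0.0], gripper: 5}, {dp: [0.072, 0.116, 0.011], angular: [0.0, 0.0, -0.0], gripper: 5}, {dp: [0.072, 0.116, 0.011], angular: [0.0, 0.0, -0.0], gripper: 5}, {dp: [0.072, 0.116, 0.011], angular: [0.0, 0.0, -0.0], gripper: 5}]
```

Request:
arm_command([
  {"dp": [0.055,0.12,0.01],"angular": [0,0,0],"gripper": 5},
  {"dp": [0.055,0.12,0.01],"angular": [0,0,0],"gripper": 5},
  {"dp": [0.055,0.12,0.01],"angular": [0,0,0],"gripper": 5},
  {"dp": [0.055,0.09,0.01],"angular": [0,0,0],"gripper": 5},
  {"dp": [0,0.03,0],"angular": [0,0,0],"gripper": 5},
  {"dp": [0,0,0],"angular": [0,0,0],"gripper": 5},
  {"dp": [0,0,0],"angular": [0,0,0],"gripper": 5},
  {"dp": [0,0,0],"angular": [0,0,0],"gripper": 5},
])

```text
clock: 12.35
position: [0.5916, 0.0687, 0.173]
ee_rot: [-0.487, 0.514, -0.485, -0.513]
contact_force: [-0.5, 0.1, -0.3]
width: 0.0112
```

```bash
python3 - <<'E'
from h import *
rep();plan([.5928,.0693,.155],93.1,2,5)
E
```

```text
t 12.35 p [0.5916 0.0687 0.173 ] yaw 93.11 tilt 0.19 F [-0.46  0.07 -0.29] Mo [ 0.044 -0.031 -0.007] w 11.24 q [-0.    0.34  1.56  0.    1.24 -1.63]
[{dp: [0.075, -0.005, 0.002], angular: [0.0, 0.0, 0.001], gripper: 5}, {dp: [0.075, -0.005, 0.002], angular: [0.0, 0.0, 0.001], gripper: 5}]
```

Request:
arm_command([
  {"dp": [0.05,-0.004,0.002],"angular": [0,0,0.001],"gripper": 5},
  {"dp": [0.05,-0.004,0.002],"angular": [0,0,0.001],"gripper": 5},
  {"dp": [0.05,-0.002,0],"angular": [0,0,0],"gripper": 5},
  {"dp": [0.02,0,0],"angular": [0,0,0],"gripper": 5},
  {"dp": [0,0,0],"angular": [0,0,0],"gripper": 5},
  {"dp": [0,0,0],"angular": [0,0,0],"gripper": 5},
  {"dp": [0,0,0],"angular": [0,0,0],"gripper": 5},
  {"dp": [0,0,0],"angular": [0,0,0],"gripper": 5},
])

```text
clock: 13.35
position: [0.5934, 0.0693, 0.1509]
ee_rot: [0.487, -0.513, 0.486, 0.514]
contact_force: [-0.4, 0.7, -1.2]
width: 0.0111
```

```bash
python3 - <<'E'
from h import *
rep();plan([.5928,.0693,.140],93.1,2,5)
E
```

```text
t 13.35 p [0.5934 0.0693 0.1509] yaw 93.11 tilt 0.09 F [-0.42  0.65 -1.22] Mo [-0.002 -0.043  0.   ] w 11.1 q [-0.    0.36  1.58  0.    1.2  -1.63]
[{dp: [0.045, 0.003, 0.0], angular: [0.0, 0.0, -0.0], gripper: 5}, {dp: [0.045, 0.003, 0.0], angular: [0.0, 0.0, -0.0], gripper: 5}]
```

Request:
arm_command([
  {"dp": [0.025,0.002,0],"angular": [0,0,0],"gripper": 5},
  {"dp": [0.025,0.002,0],"angular": [0,0,0],"gripper": 5},
  {"dp": [0.025,0,0],"angular": [0,0,0],"gripper": 5},
  {"dp": [0.025,0,0],"angular": [0,0,0],"gripper": 5},
  {"dp": [0,0,0],"angular": [0,0,0],"gripper": 5},
  {"dp": [0,0,0],"angular": [0,0,0],"gripper": 5},
  {"dp": [0,0,0],"angular": [0,0,0],"gripper": 5},
  {"dp": [0,0,0],"angular": [0,0,0],"gripper": 5},
])

```text
clock: 14.35
position: [0.5929, 0.0693, 0.1382]
ee_rot: [0.487, -0.513, 0.486, 0.514]
contact_force: [-0.3, -0.2, -1.5]
width: 0.0112
```

```bash
python3 - <<'E'
from h import *
rep();plan([.5928,.0693,.120],93.1,4,5)
E
```

```text
t 14.35 p [0.5929 0.0693 0.1382] yaw 93.11 tilt 0.09 F [-0.35 -0.19 -1.51] Mo [-0.02   0.023  0.005] w 11.19 q [-0.    0.37  1.6   0.    1.17 -1.63]
[{dp: [0.038, 0.0, -0.0], angular: [0.0, 0.0, -0.0], gripper: 5}, {dp: [0.038, 0.0, -0.0], angular: [0.0, 0.0, -0.0], gripper: 5}, {dp: [0.038, 0.0, 0.0], angular: [0.0, 0.0, -0.0], gripper: 5}, {dp: [0.038, 0.0, 0.0], angular: [0.0, 0.0, -0.0], gripper: 5}]
```

Seven mm in with no reaction. Continuing.

Request:
arm_command([
  {"dp": [0.025,0,0],"angular": [0,0,0],"gripper": 5},
  {"dp": [0.025,0,0],"angular": [0,0,0],"gripper": 5},
  {"dp": [0.025,0,0],"angular": [0,0,0],"gripper": 5},
  {"dp": [0.025,0,0],"angular": [0,0,0],"gripper": 5},
  {"dp": [0.025,0,0],"angular": [0,0,0],"gripper": 5},
  {"dp": [0.015,0,0],"angular": [0,0,0],"gripper": 5},
  {"dp": [0,0,0],"angular": [0,0,0],"gripper": 5},
  {"dp": [0,0,0],"angular": [0,0,0],"gripper": 5},
])

```text
clock: 15.35
position: [0.593, 0.0688, 0.1201]
ee_rot: [0.486, -0.513, 0.486, 0.514]
contact_force: [0.5, -0.6, -0.8]
width: 0.0111
```

```bash
python3 - <<'E'
from h import *
rep();plan([.5928,.0693,.117],93.1,4,5)
E
```

```text
t 15.35 p [0.593  0.0688 0.1201] yaw 93.12 tilt 0.04 F [ 0.54 -0.64 -0.77] Mo [-0.08   0.04  -0.002] w 11.12 q [-0.    0.39  1.63  0.    1.13 -1.63]
[{dp: [0.006, 0.0, 0.001], angular: [0.0, 0.0, -0.0], gripper: 5}, {dp: [0.006, 0.0, 0.001], angular: [0.0, 0.0, -0.0], gripper: 5}, {dp: [0.006, 0.0, 0.001], angular: [0.0, 0.0, -0.0], gripper: 5}, {dp: [0.006, 0.0, 0.001], angular: [0.0, 0.0, -0.0], gripper: 5}]
```

Request:
arm_command([
  {"dp": [0.01,0,0],"angular": [0,0,0],"gripper": 5},
  {"dp": [0.01,0,0],"angular": [0,0,0],"gripper": 5},
  {"dp": [0.01,0,0],"angular": [0,0,0],"gripper": 5},
  {"dp": [0.01,0,0],"angular": [0,0,0],"gripper": 5},
  {"dp": [0,0,0],"angular": [0,0,0],"gripper": 5},
  {"dp": [0,0,0],"angular": [0,0,0],"gripper": 5},
  {"dp": [0,0,0],"angular": [0,0,0],"gripper": 5},
  {"dp": [0,0,0],"angular": [0,0,0],"gripper": 5},
])

```text
clock: 16.35
position: [0.5931, 0.0688, 0.117]
ee_rot: [-0.487, 0.514, -0.486, -0.513]
contact_force: [-1.0, -0.3, 3.5]
width: 0.011
```

```bash
python3 - <<'E'
from h import *
rep()
E
```

```text
t 16.35 p [0.5931 0.0688 0.117 ] yaw 93.13 tilt 0.08 F [-0.98 -0.33  3.46] Mo [-0.092  0.22   0.019] w 11.0 q [-0.    0.39  1.63  0.    1.12 -1.63]
```

Contact at TCP z ≈ 0.120, as predicted; the plate is pressed about 3 mm with about 4 N, so the key is fully in. Turning clockwise (positive about tool x), first to about 40°.

Request:
arm_command([
  {"dp": [0,0,0],"angular": [0.06,0,0],"gripper": 5},
  {"dp": [0,0,0],"angular": [0.06,0,0],"gripper": 5},
  {"dp": [0,0,0],"angular": [0.06,0,0],"gripper": 5},
  {"dp": [0,0,0],"angular": [0.06,0,0],"gripper": 5},
  {"dp": [0,0,0],"angular": [0.06,0,0],"gripper": 5},
  {"dp": [0,0,0],"angular": [0.06,0,0],"gripper": 5},
  {"dp": [0,0,0],"angular": [0.03,0,0],"gripper": 5},
  {"dp": [0,0,0],"angular": [0,0,0],"gripper": 5},
])

```text
clock: 17.35
position: [0.5935, 0.0686, 0.1169]
ee_rot: [0.622, -0.338, 0.621, 0.337]
contact_force: [-1.6, 0.1, 3.8]
width: 0.0114
```

```bash
python3 - <<'E'
from h import *
rep()
E
```

```text
t 17.35 p [0.5935 0.0686 0.1169] yaw 57.01 tilt 0.1 F [-1.57  0.13  3.8 ] Mo [-0.138  0.16  -0.022] w 11.39 q [-0.    0.39  1.63 -0.    1.12 -1.  ]
```

```bash
cat >> h.py <<'E'
def avg(n=4):
    L=[]
    for i in range(n):
        s=get_state();L.append([*s["contact_force"],*s["moment"],s["effort"][5]])
        if i<n-1:get_image("wrist")
    print("avg F,M,e6",np.mean(L,0).round(3),"Mz",[round(l[5],3) for l in L])
E
python3 -c "
from h import *
avg();rep()"
```

```text
avg F,M,e6 [-1.562 -0.145  3.833 -0.142  0.203  0.02   0.062] Mz [np.float64(-0.022), np.float64(0.025), np.float64(0.052), np.float64(0.023)]
t 17.5 p [0.5935 0.0686 0.1169] yaw 57.01 tilt 0.1 F [-1.32  0.05  4.3 ] Mo [-0.154  0.238  0.023] w 11.23 q [-0.    0.39  1.63 -0.    1.12 -1.  ]
```

Request:
arm_command([
  {"dp": [0,0,0],"angular": [0.02,0,0],"gripper": 5},
  {"dp": [0,0,0],"angular": [0.02,0,0],"gripper": 5},
  {"dp": [0,0,0],"angular": [0.02,0,0],"gripper": 5},
  {"dp": [0,0,0],"angular": [0.02,0,0],"gripper": 5},
  {"dp": [0,0,0],"angular": [0.02,0,0],"gripper": 5},
  {"dp": [0,0,0],"angular": [0,0,0],"gripper": 5},
  {"dp": [0,0,0],"angular": [0,0,0],"gripper": 5},
  {"dp": [0,0,0],"angular": [0,0,0],"gripper": 5},
])

```text
clock: 18.5
position: [0.5934, 0.0685, 0.1169]
ee_rot: [0.648, -0.285, 0.647, 0.284]
contact_force: [-0.7, -0.5, 3.8]
width: 0.0111
```

```bash
python3 -c "
from h import *
rep();avg();rep()"
```

```text
t 18.5 p [0.5934 0.0685 0.1169] yaw 47.42 tilt 0.1 F [-0.69 -0.55  3.75] Mo [-0.113  0.225  0.034] w 11.12 q [-0.    0.39  1.63 -0.    1.12 -0.83]
avg F,M,e6 [-1.31  -0.308  3.47  -0.148  0.233  0.051  0.054] Mz [np.float64(0.034), np.float64(0.035), np.float64(0.072), np.float64(0.063)]
t 18.65 p [0.5935 0.0685 0.1169] yaw 47.43 tilt 0.1 F [-1.71 -1.06  3.53] Mo [-0.132  0.28   0.063] w 11.37 q [-0.    0.39  1.63 -0.    1.12 -0.83]
```

Joint-6 effort is clean and shows the 0.06 N·m drag, so I'll use it to feel for the stop. Now at 45.7° (0.80 rad); continuing in small steps.

Request:
arm_command([
  {"dp": [0,0,0],"angular": [0.015,0,0],"gripper": 5},
  {"dp": [0,0,0],"angular": [0.015,0,0],"gripper": 5},
  {"dp": [0,0,0],"angular": [0.015,0,0],"gripper": 5},
  {"dp": [0,0,0],"angular": [0,0,0],"gripper": 5},
  {"dp": [0,0,0],"angular": [0,0,0],"gripper": 5},
  {"dp": [0,0,0],"angular": [0,0,0],"gripper": 5},
  {"dp": [0,0,0],"angular": [0,0,0],"gripper": 5},
  {"dp": [0,0,0],"angular": [0,0,0],"gripper": 5},
])

```text
clock: 19.65
position: [0.5935, 0.0685, 0.1169]
ee_rot: [0.658, -0.26, 0.657, 0.259]
contact_force: [-2.0, -0.6, 3.4]
width: 0.0109
```

```bash
python3 -c "
from h import *
rep();avg(3)"
```

```text
t 19.65 p [0.5935 0.0685 0.1169] yaw 43.09 tilt 0.1 F [-2.02 -0.57  3.4 ] Mo [-0.159  0.174  0.092] w 10.94 q [-0.    0.39  1.63 -0.    1.12 -0.75]
avg F,M,e6 [-1.437 -0.281  2.825 -0.159  0.194  0.069  0.062] Mz [np.float64(0.092), np.float64(0.065), np.float64(0.049)]
```

Request:
arm_command([
  {"dp": [0,0,0],"angular": [0.015,0,0],"gripper": 5},
  {"dp": [0,0,0],"angular": [0.015,0,0],"gripper": 5},
  {"dp": [0,0,0],"angular": [0.015,0,0],"gripper": 5},
  {"dp": [0,0,0],"angular": [0,0,0],"gripper": 5},
  {"dp": [0,0,0],"angular": [0,0,0],"gripper": 5},
  {"dp": [0,0,0],"angular": [0,0,0],"gripper": 5},
  {"dp": [0,0,0],"angular": [0,0,0],"gripper": 5},
  {"dp": [0,0,0],"angular": [0,0,0],"gripper": 5},
])

```text
clock: 20.75
position: [0.5934, 0.0685, 0.1168]
ee_rot: [0.667, -0.235, 0.667, 0.234]
contact_force: [-1.9, -0.3, 3.6]
width: 0.0109
```

```bash
python3 -c "
from h import *
rep();avg(3)"
```

```text
t 20.75 p [0.5934 0.0685 0.1168] yaw 38.75 tilt 0.1 F [-1.94 -0.28  3.61] Mo [-0.156  0.258  0.065] w 10.95 q [-0.    0.39  1.63 -0.    1.12 -0.68]
avg F,M,e6 [-1.397 -0.478  3.401 -0.16   0.243  0.036  0.061] Mz [np.float64(0.065), np.float64(0.024), np.float64(0.02)]
```

54.4°, drag only.

Request:
arm_command([
  {"dp": [0,0,0],"angular": [0.015,0,0],"gripper": 5},
  {"dp": [0,0,0],"angular": [0.015,0,0],"gripper": 5},
  {"dp": [0,0,0],"angular": [0.015,0,0],"gripper": 5},
  {"dp": [0,0,0],"angular": [0,0,0],"gripper": 5},
  {"dp": [0,0,0],"angular": [0,0,0],"gripper": 5},
  {"dp": [0,0,0],"angular": [0,0,0],"gripper": 5},
  {"dp": [0,0,0],"angular": [0,0,0],"gripper": 5},
  {"dp": [0,0,0],"angular": [0,0,0],"gripper": 5},
])

```text
clock: 21.85
position: [0.5934, 0.0684, 0.1169]
ee_rot: [0.676, -0.21, 0.675, 0.209]
contact_force: [-1.5, -0.8, 4.5]
width: 0.011
```

```bash
python3 -c "
from h import *
rep();avg(2)"
```

```text
t 21.85 p [0.5934 0.0684 0.1169] yaw 34.41 tilt 0.1 F [-1.5  -0.78  4.5 ] Mo [-0.179  0.293  0.039] w 11.0 q [-0.    0.39  1.63 -0.    1.12 -0.6 ]
avg F,M,e6 [-1.713 -0.317  4.3   -0.161  0.259  0.031  0.061] Mz [np.float64(0.039), np.float64(0.023)]
```

Request:
arm_command([
  {"dp": [0,0,0],"angular": [0.015,0,0],"gripper": 5},
  {"dp": [0,0,0],"angular": [0.015,0,0],"gripper": 5},
  {"dp": [0,0,0],"angular": [0.015,0,0],"gripper": 5},
  {"dp": [0,0,0],"angular": [0,0,0],"gripper": 5},
  {"dp": [0,0,0],"angular": [0,0,0],"gripper": 5},
  {"dp": [0,0,0],"angular": [0,0,0],"gripper": 5},
  {"dp": [0,0,0],"angular": [0,0,0],"gripper": 5},
  {"dp": [0,0,0],"angular": [0,0,0],"gripper": 5},
])

```text
clock: 22.9
position: [0.5934, 0.0684, 0.1168]
ee_rot: [0.683, -0.184, 0.682, 0.183]
contact_force: [-2.2, -0.4, 4.2]
width: 0.0112
```

```bash
python3 -c "
from h import *
rep();avg(2)"
```

```text
t 22.9 p [0.5934 0.0684 0.1168] yaw 30.07 tilt 0.1 F [-2.2  -0.41  4.2 ] Mo [-0.241  0.277  0.046] w 11.21 q [-0.    0.39  1.63 -0.    1.12 -0.53]
avg F,M,e6 [-1.424 -0.376  4.135 -0.213  0.253  0.069  0.061] Mz [np.float64(0.046), np.float64(0.092)]
```

63.1° (1.10 rad), still drag only.

Request:
arm_command([
  {"dp": [0,0,0],"angular": [0.015,0,0],"gripper": 5},
  {"dp": [0,0,0],"angular": [0.015,0,0],"gripper": 5},
  {"dp": [0,0,0],"angular": [0.015,0,0],"gripper": 5},
  {"dp": [0,0,0],"angular": [0,0,0],"gripper": 5},
  {"dp": [0,0,0],"angular": [0,0,0],"gripper": 5},
  {"dp": [0,0,0],"angular": [0,0,0],"gripper": 5},
  {"dp": [0,0,0],"angular": [0,0,0],"gripper": 5},
  {"dp": [0,0,0],"angular": [0,0,0],"gripper": 5},
])

```text
clock: 23.95
position: [0.5933, 0.0684, 0.1168]
ee_rot: [0.69, -0.158, 0.689, 0.157]
contact_force: [-1.5, -0.1, 4.4]
width: 0.0114
```

```bash
python3 -c "
from h import *
rep();avg(2)"
```

```text
t 23.95 p [0.5933 0.0684 0.1168] yaw 25.73 tilt 0.09 F [-1.46 -0.13  4.44] Mo [-0.169  0.27   0.121] w 11.41 q [-0.    0.39  1.63 -0.    1.12 -0.45]
avg F,M,e6 [-0.823 -0.223  4.161 -0.17   0.278  0.075  0.066] Mz [np.float64(0.121), np.float64(0.029)]
```

Request:
arm_command([
  {"dp": [0,0,0],"angular": [0.015,0,0],"gripper": 5},
  {"dp": [0,0,0],"angular": [0.015,0,0],"gripper": 5},
  {"dp": [0,0,0],"angular": [0.015,0,0],"gripper": 5},
  {"dp": [0,0,0],"angular": [0,0,0],"gripper": 5},
  {"dp": [0,0,0],"angular": [0,0,0],"gripper": 5},
  {"dp": [0,0,0],"angular": [0,0,0],"gripper": 5},
  {"dp": [0,0,0],"angular": [0,0,0],"gripper": 5},
  {"dp": [0,0,0],"angular": [0,0,0],"gripper": 5},
])

```text
clock: 25.0
position: [0.5932, 0.0684, 0.1168]
ee_rot: [0.695, -0.132, 0.694, 0.131]
contact_force: [-1.1, -0.2, 3.6]
width: 0.0112
```

```bash
python3 -c "
from h import *
rep();avg(2)"
```

```text
t 25.0 p [0.5932 0.0684 0.1168] yaw 21.41 tilt 0.09 F [-1.14 -0.21  3.6 ] Mo [-0.222  0.297  0.069] w 11.2 q [-0.    0.39  1.63 -0.    1.12 -0.37]
avg F,M,e6 [-1.116 -0.378  3.822 -0.202  0.26   0.104  0.106] Mz [np.float64(0.069), np.float64(0.139)]
```

The stop shows: effort rose to 0.106, meaning the stop is pressed about 0.045 rad. One more step of 4.3° should bring it to about 0.12 rad, well below 0.25.

Request:
arm_command([
  {"dp": [0,0,0],"angular": [0.015,0,0],"gripper": 5},
  {"dp": [0,0,0],"angular": [0.015,0,0],"gripper": 5},
  {"dp": [0,0,0],"angular": [0.015,0,0],"gripper": 5},
  {"dp": [0,0,0],"angular": [0,0,0],"gripper": 5},
  {"dp": [0,0,0],"angular": [0,0,0],"gripper": 5},
  {"dp": [0,0,0],"angular": [0,0,0],"gripper": 5},
  {"dp": [0,0,0],"angular": [0,0,0],"gripper": 5},
  {"dp": [0,0,0],"angular": [0,0,0],"gripper": 5},
])

```text
clock: 26.05
position: [0.5932, 0.0683, 0.1168]
ee_rot: [0.7, -0.106, 0.699, 0.105]
contact_force: [-1.9, -1.1, 4.1]
width: 0.0106
```

```bash
python3 -c "
from h import *
rep();avg(3)"
```

```text
t 26.05 p [0.5932 0.0683 0.1168] yaw 17.1 tilt 0.09 F [-1.88 -1.09  4.13] Mo [-0.129  0.296  0.153] w 10.57 q [-0.    0.39  1.63 -0.    1.12 -0.3 ]
avg F,M,e6 [-1.414 -0.97   3.558 -0.159  0.261  0.169  0.172] Mz [np.float64(0.153), np.float64(0.177), np.float64(0.177)]
```

Effort is 0.172, so the end stop is pressed about 0.11 rad: reached and not forced. Turning back while still pressed down.

Request:
arm_command([
  {"dp": [0,0,0],"angular": [-0.06,0,0],"gripper": 5},
  {"dp": [0,0,0],"angular": [-0.07,0,0],"gripper": 5},
  {"dp": [0,0,0],"angular": [-0.07,0,0],"gripper": 5},
  {"dp": [0,0,0],"angular": [-0.07,0,0],"gripper": 5},
  {"dp": [0,0,0],"angular": [-0.07,0,0],"gripper": 5},
  {"dp": [0,0,0],"angular": [-0.07,0,0],"gripper": 5},
  {"dp": [0,0,0],"angular": [-0.07,0,0],"gripper": 5},
  {"dp": [0,0,0],"angular": [-0.07,0,0],"gripper": 5},
])

```text
clock: 27.15
position: [0.5935, 0.0683, 0.1169]
ee_rot: [0.587, -0.395, 0.586, 0.394]
contact_force: [-1.1, -1.2, 3.7]
width: 0.011
```

Request:
arm_command([
  {"dp": [0,0,0],"angular": [-0.07,0,0],"gripper": 5},
  {"dp": [0,0,0],"angular": [-0.07,0,0],"gripper": 5},
  {"dp": [0,0,0],"angular": [-0.04,0,0],"gripper": 5},
  {"dp": [0,0,0],"angular": [0,0,0],"gripper": 5},
  {"dp": [0,0,0],"angular": [0,0,0],"gripper": 5},
  {"dp": [0,0,0],"angular": [0,0,0],"gripper": 5},
  {"dp": [0,0,0],"angular": [0,0,0],"gripper": 5},
  {"dp": [0,0,0],"angular": [0,0,0],"gripper": 5},
])

```text
clock: 28.15
position: [0.5937, 0.0685, 0.1168]
ee_rot: [0.525, -0.474, 0.524, 0.474]
contact_force: [-1.6, -1.0, 3.8]
width: 0.0112
```

```bash
python3 -c "
from h import *
rep();avg(3)"
```

```text
t 28.15 p [0.5937 0.0685 0.1168] yaw 84.24 tilt 0.14 F [-1.63 -0.96  3.79] Mo [-0.173  0.263  0.015] w 11.19 q [-0.    0.39  1.63  0.    1.12 -1.47]
avg F,M,e6 [-1.703 -0.958  3.716 -0.171  0.257  0.013 -0.015] Mz [np.float64(0.015), np.float64(-0.018), np.float64(0.043)]
```

Request:
arm_command([
  {"dp": [0,0,0],"angular": [-0.03,0,0],"gripper": 5},
  {"dp": [0,0,0],"angular": [-0.03,0,0],"gripper": 5},
  {"dp": [0,0,0],"angular": [-0.03,0,0],"gripper": 5},
  {"dp": [0,0,0],"angular": [-0.03,0,0],"gripper": 5},
  {"dp": [0,0,0],"angular": [0,0,0],"gripper": 5},
  {"dp": [0,0,0],"angular": [0,0,0],"gripper": 5},
  {"dp": [0,0,0],"angular": [0,0,0],"gripper": 5},
  {"dp": [0,0,0],"angular": [0,0,0],"gripper": 5},
])

```text
clock: 29.25
position: [0.5937, 0.0686, 0.1169]
ee_rot: [-0.478, 0.522, -0.476, -0.522]
contact_force: [-1.2, -0.3, 3.4]
width: 0.011
```

```bash
python3 -c "
from h import *
rep();avg(3)"
```

```text
t 29.25 p [0.5937 0.0686 0.1169] yaw 95.21 tilt 0.16 F [-1.2  -0.33  3.4 ] Mo [-0.145  0.246  0.019] w 11.01 q [-0.    0.39  1.63  0.    1.12 -1.67]
avg F,M,e6 [-1.117 -0.685  3.233 -0.137  0.245 -0.011 -0.028] Mz [np.float64(0.019), np.float64(-0.021), np.float64(-0.031)]
```

Request:
arm_command([
  {"dp": [0,0,0],"angular": [-0.01,0,0],"gripper": 5},
  {"dp": [0,0,0],"angular": [-0.01,0,0],"gripper": 5},
  {"dp": [0,0,0],"angular": [-0.01,0,0],"gripper": 5},
  {"dp": [0,0,0],"angular": [0,0,0],"gripper": 5},
  {"dp": [0,0,0],"angular": [0,0,0],"gripper": 5},
  {"dp": [0,0,0],"angular": [0,0,0],"gripper": 5},
  {"dp": [0,0,0],"angular": [0,0,0],"gripper": 5},
  {"dp": [0,0,0],"angular": [0,0,0],"gripper": 5},
])

```text
clock: 30.35
position: [0.5937, 0.0686, 0.1168]
ee_rot: [-0.465, 0.534, -0.462, -0.534]
contact_force: [-1.1, -0.3, 4.3]
width: 0.0111
```

```bash
python3 -c "
from h import *
rep();avg(3)"
```

```text
t 30.35 p [0.5937 0.0686 0.1168] yaw 98.09 tilt 0.16 F [-1.09 -0.27  4.26] Mo [-0.156  0.266 -0.035] w 11.1 q [-0.    0.39  1.63  0.    1.12 -1.72]
avg F,M,e6 [-1.664 -0.68   3.177 -0.146  0.267 -0.063 -0.068] Mz [np.float64(-0.035), np.float64(-0.079), np.float64(-0.076)]
```

Barrel is home within about 0.02 rad by feel. Realigning the key with the slot (within play), then lifting out.

Request:
arm_command([
  {"dp": [0,0.002,0],"angular": [0.02,0,0],"gripper": 5},
  {"dp": [0,0.002,0.001],"angular": [0.02,0,0],"gripper": 5},
  {"dp": [0,0,0],"angular": [0.014,0,0],"gripper": 5},
  {"dp": [0,0,0],"angular": [0,0,0],"gripper": 5},
  {"dp": [-0.03,0,0],"angular": [0,0,0],"gripper": 5},
  {"dp": [-0.03,0,0],"angular": [0,0,0],"gripper": 5},
  {"dp": [-0.01,0,0],"angular": [0,0,0],"gripper": 5},
  {"dp": [0,0,0],"angular": [0,0,0],"gripper": 5},
])

```text
clock: 31.45
position: [0.5936, 0.0687, 0.1244]
ee_rot: [-0.488, 0.512, -0.486, -0.512]
contact_force: [0.1, -0.5, -1.9]
width: 0.0114
```

```bash
python3 -c "
from h import *
rep();plan([.5930,.0688,.2],93.1,8,5)"
```

```text
t 31.45 p [0.5936 0.0687 0.1244] yaw 92.9 tilt 0.18 F [ 0.12 -0.52 -1.85] Mo [-0.114 -0.081 -0.017] w 11.39 q [-0.    0.38  1.62  0.    1.14 -1.62]
[{dp: [-0.079, 0.0, 0.0], angular: [-0.0, 0.0, 0.0], gripper: 5}, {dp: [-0.079, 0.0, 0.0], angular: [-0.0, 0.0, 0.0], gripper: 5}, {dp: [-0.079, 0.0, 0.0], angular: [-0.0, 0.0, 0.0], gripper: 5}, {dp: [-0.079, 0.0, 0.0], angular: [-0.0, 0.0, 0.0], gripper: 5}, {dp: [-0.079, 0.001, 0.0], angular: [-0.0, 0.0, 0.0], gripper: 5}, {dp: [-0.079, 0.001, 0.0], angular: [-0.0, 0.0, 0.0], gripper: 5}, {dp: [-0.079, 0.001, 0.0], angular: [-0.0, 0.0, 0.0], gripper: 5}, {dp: [-0.079, 0.001, 0.0], angular: [-0.0, 0.0, 0.0], gripper: 5}]
```

Free. Lifting on.

Request:
arm_command([
  {"dp": [-0.05,0,0],"angular": [0,0,0],"gripper": 5},
  {"dp": [-0.05,0,0],"angular": [0,0,0],"gripper": 5},
  {"dp": [-0.08,0,0],"angular": [0,0,0],"gripper": 5},
  {"dp": [-0.1,0,0],"angular": [0,0,0],"gripper": 5},
  {"dp": [-0.12,0,0],"angular": [0,0,0],"gripper": 5},
  {"dp": [-0.12,0,0],"angular": [0,0,0],"gripper": 5},
  {"dp": [-0.12,0,0],"angular": [0,0,0],"gripper": 5},
  {"dp": [-0.03,0,0],"angular": [0,0,0],"gripper": 5},
])

```text
clock: 32.45
position: [0.594, 0.0691, 0.2119]
ee_rot: [-0.489, 0.513, -0.485, -0.512]
contact_force: [-0.3, -0.5, -0.9]
width: 0.0113
```

```bash
python3 -c "
from h import *
rep();plan([.65,.0688,.2],93.1,4,5)"
```

```text
t 32.45 p [0.594  0.0691 0.2119] yaw 92.89 tilt 0.33 F [-0.28 -0.54 -0.9 ] Mo [-0.021  0.027  0.037] w 11.27 q [-0.    0.32  1.49  0.    1.33 -1.62]
[{dp: [0.025, -0.116, -0.007], angular: [-0.001, 0.0, 0.001], gripper: 5}, {dp: [0.025, -0.116, -0.007], angular: [-0.001, 0.0, 0.001], gripper: 5}, {dp: [0.025, -0.117, -0.007], angular: [-0.001, 0.0, 0.001], gripper: 5}, {dp: [0.025, -0.117, -0.007], angular: [-0.001, 0.0, 0.001], gripper: 5}]
```

Request:
arm_command([
  {"dp": [0.02,-0.12,-0.007],"angular": [-0.001,0,0.001],"gripper": 5},
  {"dp": [0.02,-0.12,-0.007],"angular": [-0.001,0,0.001],"gripper": 5},
  {"dp": [0.02,-0.12,-0.007],"angular": [-0.001,0,0.001],"gripper": 5},
  {"dp": [0.02,-0.1,-0.005],"angular": [-0.001,0,0.001],"gripper": 5},
  {"dp": [0,-0.03,0],"angular": [0,0,0],"gripper": 5},
  {"dp": [0,0,0],"angular": [0,0,0],"gripper": 5},
  {"dp": [0,0,0],"angular": [0,0,0],"gripper": 5},
  {"dp": [0,0,0],"angular": [0,0,0],"gripper": 5},
])

```text
clock: 33.45
position: [0.6566, 0.069, 0.1989]
ee_rot: [0.485, -0.512, 0.486, 0.516]
contact_force: [-0.0, -0.4, -0.5]
width: 0.011
```

```bash
python3 - <<'E'
from h import *
rep();s,d=look("wrist");im=d["image"]
np.savez("w5.npz",**{k:d[k] for k in("image","depth","mtx","c2w")})
cv2.imwrite("pics/w5.png",cv2.resize(im[60:260,200:440],None,fx=3.2,fy=3,interpolation=cv2.INTER_CUBIC))
plan([.475,.225,.20],83,8,5)
E
```

```text
t 33.45 p [0.6566 0.069  0.1989] yaw 93.27 tilt 0.4 F [-0.03 -0.38 -0.48] Mo [0.011 0.024 0.048] w 11.03 q [-0.    0.42  1.36  0.    1.37 -1.63]
[{dp: [0.001, 0.18, 0.173], angular: [0.014, 0.0, -0.001], gripper: 5}, {dp: [0.0, 0.183, 0.169], angular: [0.014, 0.0, -0.001], gripper: 5}, {dp: [0.0, 0.187, 0.165], angular: [0.014, 0.0, -0.001], gripper: 5}, {dp: [-0.0, 0.191, 0.161], angular: [0.014, 0.0, -0.001], gripper: 5}, {dp: [-0.0, 0.194, 0.156], angular: [0.014, 0.0, -0.001], gripper: 5}, {dp: [-0.0, 0.198, 0.152], angular: [0.014, 0.0, -0.001], gripper: 5}, {dp: [-0.001, 0.201, 0.147], angular: [0.014, 0.0, -0.001], gripper: 5}, {dp: [-0.001, 0.204, 0.143], angular: [0.014, 0.0, -0.001], gripper: 5}]
```

View pics/w5.png

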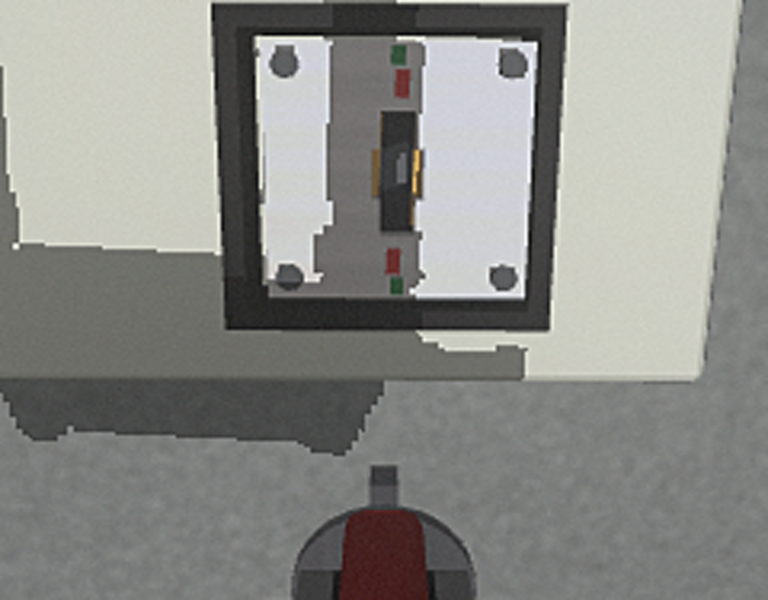

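The plate is still seated. Red and green marks meet within about 0.045 rad, so the barrel is home, and the bit sits in the gripper exactly as before. I'll measure the stand's empty slot from the earlier picture and move on.

```bash
python3 - <<'E'
from h import *
d=dict(np.load("w5.npz"))
f=lambda c:np.c_[200+(np.array(c,float)[:,0]+.5)/3.2-.5,60+(np.array(c,float)[:,1]+.5)/3-.5]
q=plane(d,f([(402,82),(392.5,261),(398.5,54),(396.5,285)]),.105)
for a,b in((0,1),(2,3)): e=q[b]-q[a];print("mark line",np.arctan2(e[1],e[0]).round(3))
P=plane(d,f([(370,465),(397,465)]),.158);print("bit-TCP",(P.mean(0)[:2]-[.6566,.069]).round(4))
d=dict(np.load("w3.npz"));im=d["image"];g=im.max(2)
roi=np.zeros_like(g);roi[40:92,490:525]=1
m=((g<70)&(roi>0)).astype(np.uint8);c=max(cv2.findContours(m,0,1)[0],key=cv2.contourArea);print(cv2.boundingRect(c),g[65,508],g[65,530])
print("slot",cv2.minAreaRect((plane(d,c[:,0],.04)[:,:2]*1000).astype(np.float32)))
E
```

```text
mark line 0.01
mark line 0.053
bit-TCP [-0.0119  0.0001]
(495, 47, 23, 39) 56 138
slot ((412.9930419921875, 225.70880126953125), (9.660555839538574, 29.36509895324707), 82.9469223022461)
```

Request:
arm_command([
  {"dp": [0,0.18,0.173],"angular": [0.014,0,-0.001],"gripper": 5},
  {"dp": [0,0.183,0.169],"angular": [0.014,0,-0.001],"gripper": 5},
  {"dp": [0,0.187,0.165],"angular": [0.014,0,-0.001],"gripper": 5},
  {"dp": [0,0.19,0.16],"angular": [0.014,0,-0.001],"gripper": 5},
  {"dp": [0,0.194,0.156],"angular": [0.014,0,0],"gripper": 5},
  {"dp": [0,0.198,0.152],"angular": [0.014,0,0],"gripper": 5},
  {"dp": [0,0.19,0.14],"angular": [0.014,0,0],"gripper": 5},
  {"dp": [0,0.1,0.07],"angular": [0.014,0,0],"gripper": 5},
])

```text
clock: 34.5
position: [0.4822, 0.2174, 0.2021]
ee_rot: [0.533, -0.467, 0.528, 0.467]
contact_force: [-0.0, 1.0, -0.4]
width: 0.0111
```

```bash
python3 -c "
from h import *
rep();plan([.47,.226,.2],83,3,5)"
```

```text
t 34.5 p [0.4822 0.2174 0.2021] yaw 82.72 tilt 0.38 F [-0.04  1.03 -0.39] Mo [-0.006  0.025 -0.016] w 11.13 q [ 0.29  0.22  1.65  0.    1.26 -1.15]
[{dp: [0.006, 0.037, 0.019], angular: [-0.001, 0.001, 0.001], gripper: 5}, {dp: [0.006, 0.037, 0.019], angular: [-0.001, 0.001, 0.001], gripper: 5}, {dp: [0.006, 0.037, 0.019], angular: [-0.001, 0.001, 0.001], gripper: 5}]
```

Barrel is 0.043 rad from home (<0.15). Slot is at (0.413, 0.2257), 29×9.7 mm, yaw -7°, matching the grasp pose. Moving over it.

```bash
python3 -c "
from h import *
plan([.4128,.2261,.13],82.95,5,5)"
```

```text
[{dp: [0.12, 0.117, -0.001], angular: [-0.001, 0.001, 0.001], gripper: 5}, {dp: [0.12, 0.117, -0.001], angular: [-0.001, 0.001, 0.001], gripper: 5}, {dp: [0.12, 0.117, -0.0], angular: [-0.001, 0.001, 0.001], gripper: 5}, {dp: [0.12, 0.117, -0.0], angular: [-0.001, 0.001, 0.001], gripper: 5}, {dp: [0.12, 0.117, -0.0], angular: [-0.001, 0.001, 0.001], gripper: 5}]
```

Request:
arm_command([
  {"dp": [0.11,0.12,0],"angular": [-0.001,0.001,0.001],"gripper": 5},
  {"dp": [0.11,0.12,0],"angular": [-0.001,0.001,0.001],"gripper": 5},
  {"dp": [0.11,0.12,0],"angular": [0,0.001,0.001],"gripper": 5},
  {"dp": [0.11,0.12,0],"angular": [0,0,0],"gripper": 5},
  {"dp": [0.08,0.09,0],"angular": [0,0,0],"gripper": 5},
  {"dp": [0,0.02,0],"angular": [0,0,0],"gripper": 5},
  {"dp": [0,0,0],"angular": [0,0,0],"gripper": 5},
  {"dp": [0,0,0],"angular": [0,0,0],"gripper": 5},
])

```text
clock: 35.5
position: [0.4101, 0.228, 0.1418]
ee_rot: [0.533, -0.47, 0.526, 0.467]
contact_force: [0.4, -0.1, -0.6]
width: 0.0109
```

```bash
python3 -c "
from h import *
rep();plan([.4128,.2261,.09],82.95,4,5)"
```

```text
t 35.5 p [0.4101 0.228  0.1418] yaw 83.03 tilt 0.55 F [ 0.41 -0.11 -0.6 ] Mo [0.012 0.027 0.031] w 10.87 q [ 0.36  0.19  1.87 -0.    1.08 -1.09]
[{dp: [0.108, -0.005, -0.004], angular: [0.0, 0.001, 0.001], gripper: 5}, {dp: [0.108, -0.005, -0.004], angular: [0.0, 0.001, 0.001], gripper: 5}, {dp: [0.108, -0.006, -0.003], angular: [0.0, 0.001, 0.001], gripper: 5}, {dp: [0.108, -0.006, -0.003], angular: [0.0, 0.001, 0.001], gripper: 5}]
```

Request:
arm_command([
  {"dp": [0.09,-0.005,-0.004],"angular": [0,0.001,0.001],"gripper": 5},
  {"dp": [0.09,-0.005,-0.004],"angular": [0,0.001,0.001],"gripper": 5},
  {"dp": [0.09,-0.006,-0.003],"angular": [0,0.001,0.001],"gripper": 5},
  {"dp": [0.09,-0.006,-0.003],"angular": [0,0.001,0.001],"gripper": 5},
  {"dp": [0.03,0,0],"angular": [0,0,0],"gripper": 5},
  {"dp": [0,0,0],"angular": [0,0,0],"gripper": 5},
  {"dp": [0,0,0],"angular": [0,0,0],"gripper": 5},
  {"dp": [0,0,0],"angular": [0,0,0],"gripper": 5},
])

```text
clock: 36.5
position: [0.4142, 0.2258, 0.0916]
ee_rot: [0.53, -0.47, 0.53, 0.467]
contact_force: [0.6, 0.5, -0.7]
width: 0.0111
```

```bash
python3 -c "
from h import *
rep();plan([.4128,.2261,.075],82.95,4,5)"
```

```text
t 36.5 p [0.4142 0.2258 0.0916] yaw 82.99 tilt 0.19 F [ 0.61  0.45 -0.7 ] Mo [-0.041 -0.027  0.016] w 11.14 q [ 0.35  0.25  1.93 -0.    0.96 -1.09]
[{dp: [0.035, 0.003, 0.0], angular: [0.0, -0.0, 0.0], gripper: 5}, {dp: [0.035, 0.003, 0.0], angular: [0.0, -0.0, 0.0], gripper: 5}, {dp: [0.035, 0.003, 0.0], angular: [0.0, -0.0, 0.0], gripper: 5}, {dp: [0.035, 0.003, 0.0], angular: [0.0, -0.0, 0.0], gripper: 5}]
```

Request:
arm_command([
  {"dp": [0.035,0.004,0],"angular": [0,0,0],"gripper": 5},
  {"dp": [0.035,0.004,0],"angular": [0,0,0],"gripper": 5},
  {"dp": [0.035,0.004,0],"angular": [0,0,0],"gripper": 5},
  {"dp": [0.03,0.002,0],"angular": [0,0,0],"gripper": 5},
  {"dp": [0,0,0],"angular": [0,0,0],"gripper": 5},
  {"dp": [0,0,0],"angular": [0,0,0],"gripper": 5},
  {"dp": [0,0,0],"angular": [0,0,0],"gripper": 5},
  {"dp": [0,0,0],"angular": [0,0,0],"gripper": 5},
])

```text
clock: 37.5
position: [0.4128, 0.2262, 0.0748]
ee_rot: [0.53, -0.47, 0.529, 0.467]
contact_force: [0.8, -0.1, -0.9]
width: 0.011
```

```bash
python3 -c "
from h import *
rep();plan([.4128,.2261,.0555],82.95,4,5)"
```

```text
t 37.5 p [0.4128 0.2262 0.0748] yaw 82.99 tilt 0.22 F [ 0.85 -0.08 -0.93] Mo [ 0.018  0.032 -0.024] w 11.04 q [ 0.36  0.27  1.96 -0.    0.91 -1.09]
[{dp: [0.04, 0.0, -0.0], angular: [0.0, -0.0, 0.001], gripper: 5}, {dp: [0.04, 0.0, -0.0], angular: [0.0, -0.0, 0.001], gripper: 5}, {dp: [0.04, -0.0, -0.0], angular: [0.0, -0.0, 0.001], gripper: 5}, {dp: [0.04, -0.0, -0.0], angular: [0.0, -0.0, 0.001], gripper: 5}]
```

The bit is about 6 mm into the slot and free. Lowering to just above the seat.

Request:
arm_command([
  {"dp": [0.035,0,0],"angular": [0,0,0.001],"gripper": 5},
  {"dp": [0.035,0,0],"angular": [0,0,0.001],"gripper": 5},
  {"dp": [0.035,0,0],"angular": [0,0,0],"gripper": 5},
  {"dp": [0.03,0,0],"angular": [0,0,0],"gripper": 5},
  {"dp": [0.01,0,0],"angular": [0,0,0],"gripper": 5},
  {"dp": [0,0,0],"angular": [0,0,0],"gripper": 5},
  {"dp": [0,0,0],"angular": [0,0,0],"gripper": 5},
  {"dp": [0,0,0],"angular": [0,0,0],"gripper": 5},
])

```text
clock: 38.5
position: [0.4129, 0.2262, 0.0561]
ee_rot: [0.529, -0.469, 0.53, 0.468]
contact_force: [-0.6, 0.7, -1.3]
width: 0.0109
```

```bash
python3 -c "
from h import *
rep();plan([.4128,.2261,.0548],82.95,2,5)"
```

```text
t 38.5 p [0.4129 0.2262 0.0561] yaw 82.99 tilt 0.11 F [-0.62  0.66 -1.26] Mo [-0.058 -0.066 -0.002] w 10.95 q [ 0.35  0.3   1.98 -0.    0.87 -1.09]
[{dp: [0.006, 0.0, -0.0], angular: [0.0, -0.001, -0.0], gripper: 5}, {dp: [0.006, 0.0, -0.0], angular: [0.0, -0.001, -0.0], gripper: 5}]
```

Request:
arm_command([
  {"dp": [0.007,0,0],"angular": [0,0,0],"gripper": 5},
  {"dp": [0.006,0,0],"angular": [0,0,0],"gripper": 5},
  {"dp": [0,0,0],"angular": [0,0,0],"gripper": 5},
  {"dp": [0,0,0],"angular": [0,0,0],"gripper": 5},
  {"dp": [0,0,0],"angular": [0,0,0],"gripper": 16},
  {"dp": [0,0,0],"angular": [0,0,0],"gripper": 22},
  {"dp": [0,0,0],"angular": [0,0,0],"gripper": 30},
  {"dp": [0,0,0],"angular": [0,0,0],"gripper": 36},
])

```text
clock: 39.5
position: [0.4134, 0.2263, 0.0549]
ee_rot: [0.53, -0.469, 0.53, 0.468]
contact_force: [0.0, 1.1, -0.1]
width: 0.036
```

Request:
arm_command([
  {"dp": [-0.02,0,0],"angular": [0,0,0],"gripper": 40},
  {"dp": [-0.08,0,0],"angular": [0,0,0],"gripper": 40},
  {"dp": [-0.15,0,0],"angular": [0,0,0],"gripper": 40},
  {"dp": [-0.2,0,0],"angular": [0,0,0],"gripper": 40},
  {"dp": [-0.2,0,0],"angular": [0,0,0],"gripper": 40},
  {"dp": [-0.2,0,0],"angular": [0,0,0],"gripper": 40},
  {"dp": [-0.2,0,0],"angular": [0,0,0],"gripper": 40},
  {"dp": [-0.05,0,0],"angular": [0,0,0],"gripper": 40},
])

```text
clock: 40.5
position: [0.4132, 0.2265, 0.1946]
ee_rot: [0.53, -0.469, 0.529, 0.468]
contact_force: [0.4, 0.0, 0.0]
width: 0.04
```

Request:
arm_command([
  {"dp": [0,0,0],"angular": [0,0,0],"gripper": 40},
  {"dp": [0,0,0],"angular": [0,0,0],"gripper": 40},
  {"dp": [0,0,0],"angular": [0,0,0],"gripper": 40},
  {"dp": [0,0,0],"angular": [0,0,0],"gripper": 40},
  {"dp": [0,0,0],"angular": [0,0,0],"gripper": 40},
  {"dp": [0,0,0],"angular": [0,0,0],"gripper": 40},
  {"dp": [0,0,0],"angular": [0,0,0],"gripper": 40},
  {"dp": [0,0,0],"angular": [0,0,0],"gripper": 40},
])

```text
clock: 41.5
position: [0.4114, 0.2259, 0.1919]
ee_rot: [0.529, -0.469, 0.531, 0.468]
contact_force: [0.4, 0.9, 0.4]
width: 0.0403
```

```bash
python3 key.py; python3 - <<'E'
import cv2; from h import *
a=cv2.imread("pics/w2.png")[80:300,200:440]; s,d=look("scene")
b=d["image"][150:270,290:440]
A=cv2.resize(a,(436,400));B=cv2.resize(b,(350,280));o=np.zeros((400,786,3),np.uint8);o[:,:436]=A;o[:280,436:]=B
cv2.imwrite("pics/fin.png",o)
E
```

```text
t 41.5 p [0.4114 0.2259 0.1919] yaw 82.99 tilt 0.18 F [0.37 0.9  0.42] Mo [-0.073 -0.083 -0.031] w 40.35 q [ 0.35  0.15  1.78 -0.    1.22 -1.09]
red P range [[0.3969 0.2208 0.0511]
 [0.4087 0.2272 0.084 ]
 [0.4291 0.2333 0.0858]]
redtop n 575 ((413.4432678222656, 226.68048095703125), (10.497358322143555, 33.31692886352539), 83.21887969970703) 0.08425029930580091
top by plane ((412.11773681640625, 226.8845977783203), (10.389424324035645, 33.87076187133789), 83.06609344482422)
block ((412.5946960449219, 226.4927215576172), (62.12309646606445, 62.43369674682617), 82.55610656738281) 0.038574410421110594
foot ((412.31060791015625, 226.49349975585938), (79.59757995605469, 78.83086395263672), 82.89588928222656) 0.004461278212060493
```

View pics/fin.png

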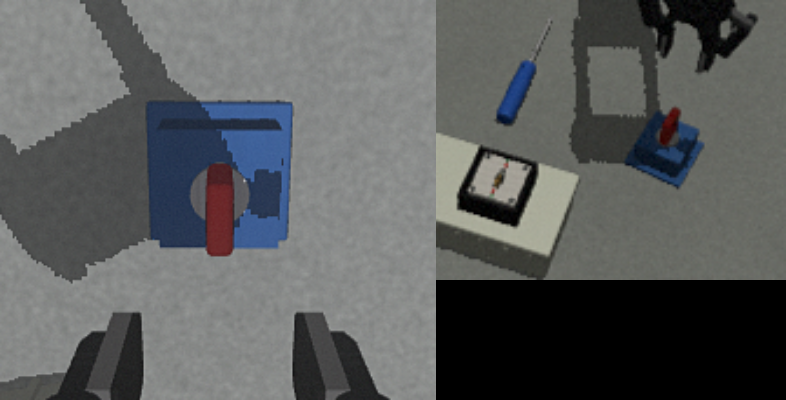

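The key stands upright in its stand with the collar on the block (left panel, collar at about (219,195)). The handle-top height of 0.0842 equals the reading before it was taken. The right panel shows the scene undisturbed and the gripper clear. Handing in.

```bash
python3 -c "
from rig import sign_off
print(sign_off())"
```

```text
the job is handed in; nothing more can be done
None
```

The key went through the whole sequence and is back in its stand. I handed the job in at about 41.6 s of the 72 s allowed.

- **Insertion:** The key entered the keyhole with no side contact. The collar met the plate at the predicted height, and I kept it pressed about 3 mm (about 4 N) while turning.
- **End stop:** The stop met the key at about 1.2 rad. I pressed it about 0.11 rad, with joint-6 effort at 0.172 N·m against 0.06 N·m of drag. That is past the 0.06 needed and well under the 0.25 limit.
- **Home:** I turned the key back until the barrel felt home, still fully in. After pulling the key out, the red marks were 0.043 rad from the green ones. My feel-based estimate was about 0.02 rad, so the two disagree slightly, but both are inside the 0.15 tolerance.
- **Stand:** The key is upright, with its handle-top height the same as before I took it (84.2 mm). Its yaw is within about 0.5° of the stand's.
- **Other objects:** The final wrist picture and scene crop show the gripper clear and the stand, switch and driver in place. The meter, wrench and can were not in those views, and I did not measure any of the loose items again. The arm never went near them.

No check failed.

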